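Weigh a scoop of brass fittings on a spring balance

ROBOT

A 6-joint arm with a two-finger parallel gripper is mounted at the origin on the work surface. World frame = base frame: x ahead of the robot, y to its left, z up, the work surface at z = 0. Lengths are in mm, angles in rad, forces in N, time in s.
With the tool pointing down it reaches from about 400 to 925 mm from the base axis. Payload 12.5 kg.
Tool frame: the origin (TCP) lies on the centre line of the jaws, within the pads' length; the fingertips stand 19 mm ahead of it and the grasp point (between the pads) is the TCP; y points along the fingers, x is the direction in which the jaws open and shut, and the axes are right-handed (so a half turn about y gives the same grasp; the last joint's range is limited). The gripper opens to 95 mm and grips with 3 to 60 N. Pads are 20 mm wide; open, the fingers measure 119 mm over their backs; the gripper's body (75 mm by 180 mm) begins 59 mm behind the grasp point.
Start: joints at [1.12, 0.491, 1.559, -0, 1.092, -0.106], TCP at [211.24, 588.24, 202.561] pointing down, gripper open.
Joint ranges: [-3.1, 3.1], [-0.84, 2.19], [0.05, 2.79], [-1.13, 4.28], [0.06, 2.93], [-2.69, 2.69]. Speed limits (rad/s): [2.22, 2.22, 2.79, 3.14, 3.14, 3.14].

INTERFACE

Orientations are given as [roll, pitch, yaw] about the fixed x, y, z axes, in that order (R = Rz(yaw) Ry(pitch) Rx(roll)).
In Python, from cell import env gives the robot as it stands. The module is installed in compiled form; this text tells all that it offers.
- The arm moves only by the tool move_arm, never from a script. Its argument "rows" is a list of rows, each an object of numbers: "tx", "ty", "tz": the shift along the tool's x, y, z in cm; "rx", "ry", "rz": the turn, a rotation vector about the tool's x, y, z in rad; "grip": the opening in per cent of the stroke, from 0 (shut) to 100 (fully open). In form: [{"tx": .., "ty": .., "tz": .., "rx": .., "ry": .., "rz": .., "grip": ..}, ...]. A call has 1 to 10 rows; each row shifts and turns the commanded pose from where the row before left it, along the tool's axes as they then stand; what a row does not reach is not made up. A row lasts 1/12 s, in which the tool goes at most 41.7 mm and 7.16 degrees, less where a joint would pass 70% of its speed; a pose out of reach is approached as far as the arm can. A call is refused whole if a number of a shift passes 4.17 or a number of a turn 0.125, either way. A call with a gripper value outside its range is refused whole. The fingers move at their own pace and stop on an object; the grip force is fixed at half the most. Time passes only in rows, so rows that do not move let the fingers close. It gives the time, the measured TCP pose, the force and the opening at its end, in the units of the state.
- env.state(): the state, without advancing time (a new reading comes with each control period).
- env.read_camera(name): name is "side" or "top"; returns (picture, depth): 480x640x3 uint8, blue, green, red; 480x640 float32, mm along the optical axis (not along the pixel's ray), 0 where there is no reading.
- env.calibration(name): a dict with "vertical_fov" (degrees; the focal length in pixels is half the picture's height over the tangent of half this angle, whatever the lens; pixels are square), "cx", "cy" (the principal point, pixels), "dist" ([k1, k2, p1, p2, k3] as OpenCV has them; the pictures are not rectified), "eye" and "rotation" of the camera in the world. Camera axes: x right, y up, looking along -z (the intrinsics and any distortion apply to the point x, -y, -z); pixel columns grow to the right and rows downward; lengths in mm; the calibration is good to about 2 mm. A picture is of the moment at which its call begins. calibration takes no time and is no camera call.
- env.job_done(): hands the job in, once; it reports no verdict.
The state is a dict: "t": time; "joints": joint angles; "qvel": joint speeds; "tau": joint torques, N m; "eef_pos": TCP position; "tcp_rot": TCP orientation; "ft_force": force on the tool from outside, world axes, zero at the start; "moment": the same for the moment, N m; "opening": opening from 0.0 (shut) to 1.0 (fully open).
Only numpy, scipy, OpenCV 4.12 (cv2) and the standard library are available. Lean on these libraries where they do the work, as an engineer would, in place of code of your own. Each camera call takes 0.05 s, during which the arm holds its last target.

TASK

Weigh the scoop of brass fittings: lift it level by its black grip, slip its wire bow into the hook of the spring balance and ease the weight on slowly and gently until the balance carries all of it, so that when you let go it neither drops nor bounces. Do not spill a fitting, do not wrench the balance or pull it down to its end, leave the other things on the bench alone, and finish with the scoop hanging free and quite still for the reading.

Things in the scene. Friction and masses are not known exactly. Their poses are not given: they have to be found in the camera images.
- stand: Fixed bench stand with the spring balance. Origin on the bench straight below the hook; the hook's open side is -x, and a column (22 mm thick, 610 tall, on a foot plate 130 by 170) stands 180 mm along +x and 90 mm along +y. A level rod at 525 mm height carries from it the balance: an upright tube over the hook, 33 mm thick (42 at a clamp ring), from 355 to 563 mm height, which does not move
- hook_seat (a point): Lowest inner point of the hook, where a hung wire rests: 290 mm above the bench unloaded; it goes down with the hook. Axes as the stand's. Hook of 5 mm wire in the x-z plane: shank on the +x side (inner face 6 mm from the seat, upright to 46 mm above it, then leaning back to the tube's axis), free tip on the -x side 18.5 mm above the seat. A wire goes in over the tip towards +x, then down
- hook (a joint): How far the sprung hook is pulled down, m: 0 empty, 0.13 at its end stop; the capacity mark, not to be passed, is at 0.115. Spring of 50 N/m, lightly damped: a weight let go on it bobs at about 2 Hz for some seconds; run faster than 50 mm/s under load, the pointer is thrown. It will carry the scoop at 0.038 to 0.101 depending on the load, which is not known beforehand
- scoop: Open weighing scoop of aluminium sheet, loose on the bench, 120 (x) by 110 (y) by 50 mm high, walls 3 mm, with three brass fittings in it, 0.19 to 0.52 kg in all. Origin at the centre of its underside, z up; its grip points along -x. A fixed bow of 6 mm steel wire spans it from side to side (along y), peaked in the middle
- scoop_grip (a point): Where to take the scoop's grip, a black flat bar along the scoop's x axis, reaching from 63 to 131 mm behind the scoop's centre, 12 mm thick (y) and 24 mm high; 44 mm above the scoop's underside and 88 mm (along -x) from the bow. The centre of mass lies about below the bow, so the hand feels a tilting moment up to 0.45 N m and the scoop's front may sag some degrees in it; let go tilted, it sways on the hook for some seconds
- scoop_bow (a point): Top of the scoop's wire bow: the centre of the 6 mm wire at its peak, 140 mm above the scoop's underside, 4 mm behind the scoop's centre. On the hook it rests about 3 mm above the hook seat. Axes as the scoop's
- coupling_center (a point): Half-way up the large brass coupling lying in the scoop: hex 46 mm over corners, 42 mm high
- nipple_a_center (a point): Half-way up a small brass nipple lying in the scoop: hex 26 mm over corners, 24 mm high
- nipple_b_center (a point): Half-way up the other small brass nipple lying in the scoop, same size
- bin: Bystander: grey open parts bin 130 by 100 by 60 mm, origin at the centre of its underside. It may stand to the left or the right, where the scoop is not
- wrench: Bystander: steel wrench lying on the bench, about 140 mm long, origin under its middle
- spare: Bystander: brass coupling standing on the bench, 34 mm over corners, 34 mm high, origin at its foot
There are look-alikes about, which are no part of the job. There is more than one size of the scoop; the one meant has the size given above.

How it is judged (in metres and radians):
On the way, in this order (a step that is already met when the one before it is completed fails the run):
1. the bow is in the hook and the balance has begun to take the weight while the hand still holds the scoop (contact force between scoop and stand above 0.5 N and distance between scoop_bow and hook_seat below 0.014 m and contact force between the fingers and scoop above 1 N), for 0.1 s.
2. the hand has let go and the scoop hangs still on the hook (contact force between scoop and stand above 2 N and distance between scoop_bow and hook_seat below 0.012 m and value of joint hook above 0.025 m and angle between scoop_bow's own z axis and vertical below 0.25 rad and velocity of joint hook between -0.01 and 0.01 m/s and linear speed of scoop below 0.03 m/s and angular speed of scoop below 0.4 rad/s and contact force between each of the fingers, the arm and scoop below 0.02 N), for 0.8 s.
At the end, for the whole second after the job is handed in: The scoop hangs by its bow in the hook (top of the bow within 12 mm of the seat), within 14 degrees of level, touched by nothing but the balance; the hook has dipped at least 25 mm and moves slower than 10 mm/s, the scoop slower than 30 mm/s and 0.4 rad/s; all three fittings are in the scoop (all of step 2 and distance between each of coupling_center, nipple_a_center, nipple_b_center and scoop below 0.085 m).
It fails at once if the loaded hook (dipped over 25 mm) running or bobbing faster than 50 mm/s (weight dropped, snatched or let bounce) (value of joint hook above 0.025 m and (velocity of joint hook above 0.05 m/s or velocity of joint hook below -0.05 m/s)).
It fails at once if the hook pulled down past its capacity mark (115 mm) (value of joint hook above 0.115 m).
It fails at once if the balance or stand wrenched or knocked with the scoop (over 10 N) or with the hand (over 5 N) (contact force between scoop and stand above 10 N or contact force between any of the fingers, the arm and stand above 5 N).
It fails at once if the scoop tipped more than 29 degrees (angle between scoop_bow's own z axis and vertical above 0.5 rad).
It fails at once if another thing on the bench shifted more than 20 mm (distance of any of bin, wrench, spare from where it was at the start of the episode above 0.02 m).
It also fails if it takes over 69 s, if anything falls off the work surface, if the arm or the gripper's body presses on something with over 40 N, if the wrist force passes 120 N, or if a joint passes its speed limit or range.

## Working session

There is one attempt and no reset: what is moved stays moved. The work goes in short steps, Python scripts to look and compute and a tool call to move; the robot and the scene stay as the last step left them, time stands still between calls to the robot, and variables do not carry over. Pictures are saved under pics/ and viewed, and the job is handed in when it is done.

Besides the shell and the picture viewer there is one more tool, called after "Call:" in YAML: its name, and indented under it one key for each argument. move_arm: Moves the arm, as the interface text tells. Its arguments: {"type":"object","properties":{"rows":{"type":"array"}},"required":["rows"]}

```bash
mkdir -p pics
cat > h.py <<'E'
import numpy as np, cv2
from cell import env
def cap(n,tag):
    p,d=env.read_camera(n); cv2.imwrite(f'pics/{tag}.png',p); np.save(f'pics/{tag}.npy',d); return p,d
def pts(n,d):
    c=env.calibration(n); f=240/np.tan(np.radians(c['vertical_fov'])/2)
    K=np.array([[f,0,c['cx']],[0,f,c['cy']],[0,0,1.]])
    v,u=np.mgrid[0:480,0:640]
    q=cv2.undistortPoints(np.stack([u,v],-1).reshape(-1,1,2).astype(np.float64),K,np.array(c['dist'],float)).reshape(480,640,2)
    X=np.stack([q[...,0]*d,-q[...,1]*d,-d],-1)
    return X@np.array(c['rotation']).T+np.array(c['eye'])
E
python3 - <<'E'
from h import *
print(env.state())
for n in('side','top'):
    print(env.calibration(n)); p,d=cap(n,n+'0'); P=pts(n,d); np.save(f'pics/{n}P0.npy',P)
E
```

```text
{'t': 0.0, 'joints': array([ 1.12040174e+00,  4.91570114e-01,  1.55950240e+00, -1.00227738e-05,
        1.09166721e+00, -1.05604093e-01]), 'qvel': array([-0.00038815, -0.00103587, -0.00063337,  0.00050273, -0.00129975,
       -0.00014976]), 'tau': array([ 2.42143753e-03, -6.12658238e+01, -2.58177012e+01,  6.92587998e-02,
        4.83692007e-02, -1.37526554e-04]), 'eef_pos': array([211.1125517 , 587.97306639, 201.9369598 ]), 'tcp_rot': array([-1.57068426e+00,  1.14161841e-03,  1.22601052e+00]), 'ft_force': array([-0.11255674,  0.73724463,  0.29068711]), 'moment': array([ 0.03851271,  0.04810425, -0.01287918]), 'opening': 1.0014026048296063}
{'vertical_fov': 57.22387827267828, 'cx': 322.0967477398512, 'cy': 243.82539035865852, 'dist': array([0.00112689, 0.        , 0.        , 0.        , 0.        ]), 'eye': array([ 207.99316295, -591.31011626,  841.57984183]), 'rotation': array([ 0.78696249,  0.0083855 , -0.44436014])}Traceback (most recent call last):
  File "<stdin>", line 4, in <module>
  File "h.py", line 11, in pts
    return X@np.array(c['rotation']).T+np.array(c['eye'])
           ~~~~~~~~~~~~~~~~~~~~~~~~~~~^~~~~~~~~~~~~~~~~~~
ValueError: operands could not be broadcast together with shapes (480,640) (3,)
```

```bash
sed -i "s/np.array(c\['rotation'\]).T/Rm(c['rotation']).T/" h.py
cat >> h.py <<'E'
from scipy.spatial.transform import Rotation as Ro
def Rm(r): return Ro.from_euler('xyz',r).as_matrix()
E
python3 - <<'E'
from h import *
for n in('side','top'):
    print(env.calibration(n)); p,d=cap(n,n+'0'); P=pts(n,d); np.save(f'pics/{n}P0.npy',P)
    for r in range(40,480,80): print([tuple(P[r,c].round().astype(int).tolist()) for c in range(40,640,110)])
E
```

```text
{'vertical_fov': 57.22387827267828, 'cx': 322.0967477398512, 'cy': 243.82539035865852, 'dist': array([0.00112689, 0.        , 0.        , 0.        , 0.        ]), 'eye': array([ 207.99316295, -591.31011626,  841.57984183]), 'rotation': array([ 0.78696249,  0.0083855 , -0.44436014])}
[(-30, 1524, 191), (379, 1530, 122), (663, 850, 297), (1368, 1317, 28), (1365, 589, 266), (1362, 193, 396)]
[(-165, 1529, -129), (279, 1526, -237), (604, 759, 67), (576, -3, 456), (1371, 501, 6), (1359, 97, 212)]
[(-91, 586, 85), (177, 574, -2), (477, 425, 0), (775, 280, -1), (1364, 383, -288), (1369, -6, -4)]
[(-18, 50, 280), (120, 250, -3), (370, 128, -3), (616, 4, 2), (863, -114, 0), (1365, -130, -240)]
[(-54, -47, 197), (85, -8, 34), (293, -87, 1), (489, -211, 46), (695, -303, 36), (927, -392, -1)]
[(-138, -65, -1), (50, -157, 2), (236, -244, -2), (422, -334, -3), (608, -423, -2), (792, -511, -2)]
{'vertical_fov': 55.34832401790256, 'cx': 320.798895115381, 'cy': 243.72531186432477, 'dist': array([0.00553197, 0.        , 0.        , 0.        , 0.        ]), 'eye': array([ 414.79533799,    3.18587068, 1186.90054962]), 'rotation': array([ 0.08460352, -0.02549009, -1.58336337])}
[(1357, 1027, -532), (1359, 609, -532), (777, 73, 529), (1362, -246, -534), (1360, -681, -531), (1360, -1121, -532)]
[(847, 701, 3), (846, 417, 3), (847, 129, -1), (845, -164, 2), (844, -460, 1), (842, -759, 1)]
[(633, 686, 15), (634, 414, 0), (631, 129, 3), (629, -159, -1), (627, -451, 0), (624, -745, 2)]
[(430, 684, 4), (426, 411, -3), (423, 130, -2), (419, -155, -3), (416, -441, 3), (412, -731, 2)]
[(230, 679, 0), (225, 407, -3), (221, 130, 2), (215, -151, -1), (212, -432, 4), (224, -658, 101)]
[(36, 671, 1), (29, 403, -3), (24, 130, 1), (18, -146, 0), (13, -424, 2), (7, -706, 1)]
```

View pics/side0.png

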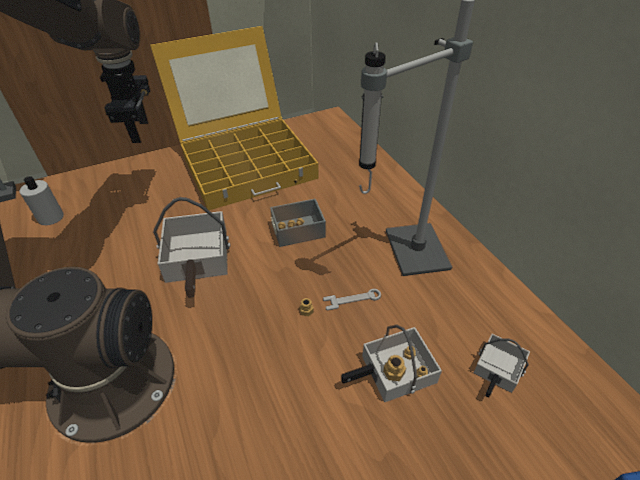

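View pics/top0.png

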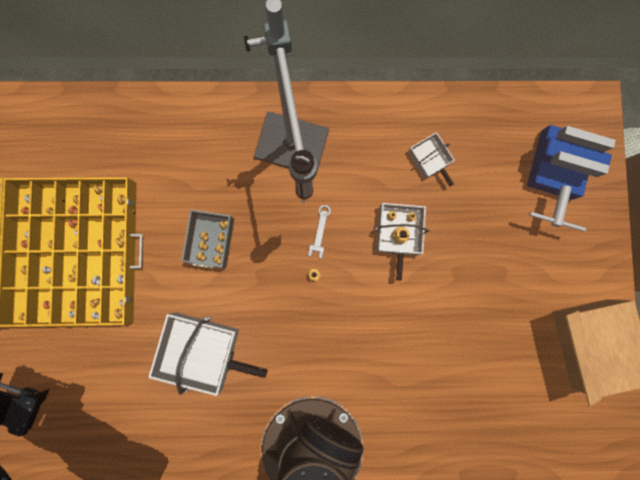

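Run:
```python
from h import *
import numpy as np
for n,sc,ss in(('top',(365,190,80,100),(230,0,110,210)),('side',(330,310,120,100),(340,0,140,280))):
    p=cv2.imread(f'pics/{n}0.png')
    for tag,(x,y,w,h),k in(('scoop',sc,6),('stand',ss,4 if n=='top' else 2)):
        k=min(k,int(600/h) or 1,int(800/w)); 
        cv2.imwrite(f'pics/{n}_{tag}.png',cv2.resize(p[y:y+h,x:x+w],None,fx=k,fy=k,interpolation=cv2.INTER_CUBIC))
        print(n,tag,k)
P=np.load('pics/topP0.npy')
def fit(m,l):
    q=P[m]; print(l,len(q),q.mean(0).round(1),q.min(0).round(1),q.max(0).round(1)); return q
Z=P[...,2]; X=P[...,0];Y=P[...,1]
roi=np.zeros(Z.shape,bool); roi[190:290,365:445]=1
for a,b in((42,54),(54,70),(70,150),(100,135),(135,150)):
    m=roi&(Z>a)&(Z<b)
    if m.any(): q=fit(m,(a,b))
# rim rect
m=roi&(Z>46)&(Z<54)
v,u=np.nonzero(m&(np.arange(480)[:,None]<255)); q=np.stack([X[v,u],Y[v,u]],-1).astype(np.float32); print('rim',cv2.minAreaRect(q))
v,u=np.nonzero(roi&(Z>45)&(Z<66)&(np.arange(480)[:,None]>258)); q=np.stack([X[v,u],Y[v,u]],-1).astype(np.float32); print('grip',cv2.minAreaRect(q))
v,u=np.nonzero(roi&(Z>75)); 
for t in zip(u,v): print(t,P[t[1],t[0]].round(0))
S=np.load('pics/sideP0.npy'); Zs=S[...,2]
roi=np.zeros(Z.shape,bool); roi[165:195,355:376]=1
v,u=np.nonzero(roi&(Zs>200))
for t in zip(u,v): print(t,S[t[1],t[0]].round(0))
```

```text
top scoop 6
top stand 2
side scoop 6
side stand 2
(42, 54) 485 [ 536.1 -232.1   48.3] [ 420.8 -289.7   42.1] [ 613.  -166.9   53.9]
(54, 70) 130 [ 465.6 -221.7   56.9] [ 420.7 -287.8   54. ] [ 611.3 -169.4   67.2]
(70, 150) 127 [ 545.5 -222.   116.8] [ 537.1 -289.8   71. ] [ 553.2 -169.6  145.6]
(100, 135) 57 [ 545.5 -221.1  120.7] [ 538.4 -272.9  104.7] [ 551.3 -186.8  134.8]
(135, 150) 35 [ 544.7 -232.1  140.1] [ 542.  -249.2  135.2] [ 547.4 -215.5  145.6]
rim ((547.4633178710938, -228.99530029296875), (116.60980224609375, 124.69287109375), 83.96463012695312)
grip ((445.5520935058594, -220.9770965576172), (12.83790397644043, 50.45020294189453), 83.91242218017578)
(np.int64(401), np.int64(190)) [ 415.    3. 1187.]
(np.int64(436), np.int64(190)) [ 415.    3. 1187.]
(np.int64(378), np.int64(194)) [ 415.    3. 1187.]
(np.int64(372), np.int64(199)) [ 415.    3. 1187.]
(np.int64(379), np.int64(199)) [ 415.    3. 1187.]
(np.int64(409), np.int64(200)) [ 415.    3. 1187.]
(np.int64(422), np.int64(204)) [ 415.    3. 1187.]
(np.int64(371), np.int64(205)) [ 415.    3. 1187.]
(np.int64(419), np
[... 13786 characters left out ...]
int64(191)) [579.  11. 290.]
(np.int64(363), np.int64(191)) [580.   9. 292.]
(np.int64(364), np.int64(191)) [583.  11. 289.]
(np.int64(365), np.int64(191)) [585.  10. 288.]
(np.int64(366), np.int64(191)) [586.   8. 290.]
(np.int64(367), np.int64(191)) [587.   6. 291.]
(np.int64(368), np.int64(191)) [589.   5. 291.]
(np.int64(362), np.int64(192)) [579.  11. 288.]
(np.int64(363), np.int64(192)) [581.  10. 288.]
(np.int64(364), np.int64(192)) [582.   8. 288.]
(np.int64(365), np.int64(192)) [584.   8. 288.]
(np.int64(366), np.int64(192)) [585.   6. 289.]
(np.int64(367), np.int64(192)) [588.   6. 288.]
(np.int64(368), np.int64(192)) [589.   5. 288.]
(np.int64(365), np.int64(193)) [584.   8. 285.]
```

```bash
cat > fit.py <<'E'
from h import *
from scipy.optimize import least_squares
def circ(q,r):
    # visible-surface points, known radius
    s=least_squares(lambda c:np.hypot(q[:,0]-c[0],q[:,1]-c[1])-r,q[:,:2].mean(0)+[5,8],loss='soft_l1'); return s.x,np.sqrt(np.mean(s.fun**2)),len(q)
E
python3 - <<'E'
from fit import *
S=np.load('pics/sideP0.npy'); d=np.load('pics/side0.npy')
roi=np.zeros(d.shape,bool); roi[0:240,405:475]=1
q=S[roi&(d>0)]
q=q[(q[:,0]<900)&(q[:,0]>600)]
for a,b in((40,150),(150,250),(250,350),(350,480),(40,480)):
    m=(q[:,2]>a)&(q[:,2]<b); print('col',a,circ(q[m],11))
roi[:]=0; roi[90:158,355:392]=1; q=S[roi&(d>0)]; q=q[q[:,0]<700]
for a,b in((375,420),(420,480),(375,500)):
    m=(q[:,2]>a)&(q[:,2]<b); print('tube',circ(q[m],16.5))
T=np.load('pics/topP0.npy')
roi[:]=0; roi[100:180,240:340]=1
m=roi&(T[...,2]>5)&(T[...,2]<20); q=T[m]; print('foot',cv2.minAreaRect(q[:,:2].astype(np.float32)),q[:,2].mean())
# hook shank
roi[:]=0; roi[170:189,366:376]=1; q=S[roi&(d>0)&(S[...,2]>200)&(S[...,2]<336)]
print('shank',q[:,:2].mean(0),circ(q,2.5))
roi[:]=0; roi[183:190,356:365]=1; q=S[roi&(d>0)&(S[...,2]>200)]
print('tip',q[:,:2].mean(0),circ(q,2.5), q[:,2].max())
E
```

```text
col 40 (array([783.72905872,  45.49167465]), np.float64(1.7585305760974566), 308)
col 150 (array([783.73166888,  45.41817846]), np.float64(1.3140237850842518), 324)
col 250 (array([783.73134314,  45.41653481]), np.float64(1.2355326561849982), 409)
col 350 (array([783.47837489,  45.54078716]), np.float64(1.2261194738958061), 687)
col 40 (array([783.62842819,  45.47912229]), np.float64(1.3567176690520422), 1728)
tube (array([586.20444844,  11.76477446]), np.float64(1.0742309879435883), 340)
tube (array([586.10526903,  11.7245146 ]), np.float64(1.0991597889551594), 543)
tube (array([586.12895186,  11.78379555]), np.float64(1.0911537444783361), 1102)
foot ((792.0260009765625, 49.39380645751953), (212.30067443847656, 262.3729248046875), 0.173062264919281) 13.90560368075251
shank [592.42362623   5.91907522] (array([592.74876949,   7.34110976]), np.float64(0.9162713796615337), 41)
tip [574.81124141  11.14787114] (array([576.07680946,  12.18211097]), np.float64(0.6207729775334465), 14) 307.13080910692963
```

View pics/side_stand.png

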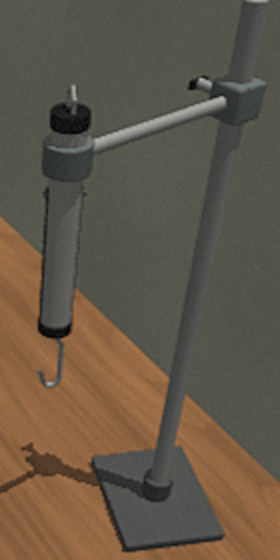

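View pics/side_scoop.png

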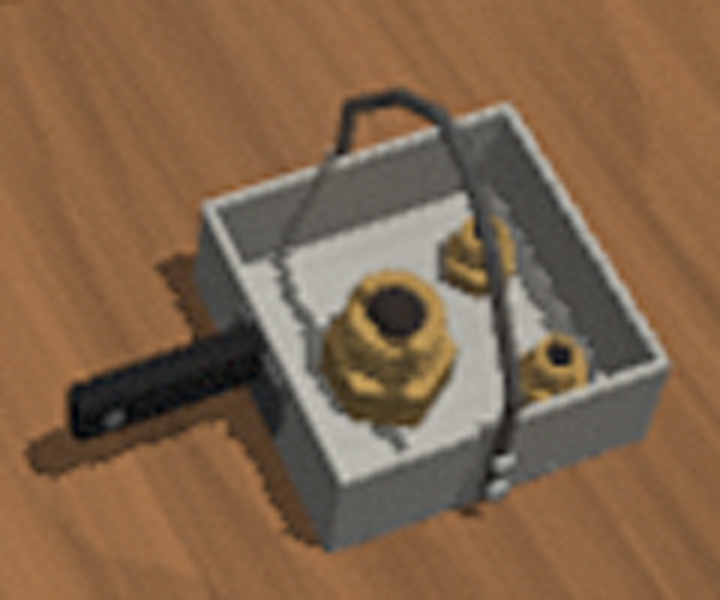

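```bash
cat > go.py <<'E'
import sys; from h import *
def st():
    s=env.state(); return s
def d(tgt,rpy=None):
    s=st(); R=Rm(s['tcp_rot']); e=R.T@(np.array(tgt)-s['eef_pos'])/10
    print('t',round(s['t'],2),'pos',s['eef_pos'].round(1),'rpy',s['tcp_rot'].round(3),'F',s['ft_force'].round(2),'M',s['moment'].round(2),'open',round(s['opening'],3),'q',s['joints'].round(2))
    print('shift cm',e.round(3),'norm',np.linalg.norm(e).round(2))
    if rpy is not None: print('turn',Ro.from_matrix(R.T@Rm(rpy)).as_rotvec().round(4))
if __name__=='__main__':
    a=[float(x) for x in sys.argv[1:]]
    d(a[:3],a[3:] or None)
def tool(yaw,tilt): # rpy for tool x along scoop y (scoop yaw), tilt fwd
    return (Ro.from_euler('xyz',[-np.pi/2,0,yaw+np.pi/2])*Ro.from_rotvec([-tilt,0,0])).as_euler('xyz')
E
python3 -c "
from go import *
print(tool(-.105,.3))"
python3 go.py 330 330 300 -1.87 0 1.466
```

```text
[-1.87079633e+00  2.22044605e-16  1.46579633e+00]
t 0.15 pos [211.2 588.1 202.1] rpy [-1.571e+00  1.000e-03  1.226e+00] F [0.25 0.27 0.11] M [ 0.02 -0.01 -0.02] open 1.0 q [ 1.12  0.49  1.56 -0.    1.09 -0.11]
shift cm [-20.279  -9.774 -19.907] norm 30.05
turn [-0.2979 -0.2381 -0.0367]
```

Call:
move_arm:
  rows:
    - {"ty": -3, "tx": -1}
    - {"ty": -3, "tx": -2, "tz": -1.5}
    - {"ty": -2, "tx": -2.5, "tz": -2.5}
    - {"ty": -1.8, "tx": -2.5, "tz": -2.5}
    - {"tx": -2.5, "tz": -2.5}
    - {"tx": -2.5, "tz": -2.5}
    - {"tx": -2.5, "tz": -2.5}
    - {"tx": -2.5, "tz": -2.5}
    - {"tx": -2.3, "tz": -2.5}
    - {"tz": -0.9}

```text
validation failed for argument at $.ro...
```

```bash
python3 go.py 415 0 300 -1.87 0 1.466; python3 go.py 430 -200 200
```

```text
t 0.15 pos [211.2 588.1 202.1] rpy [-1.571e+00  1.000e-03  1.226e+00] F [0.25 0.27 0.11] M [ 0.02 -0.01 -0.02] open 1.0 q [ 1.12  0.49  1.56 -0.    1.09 -0.11]
shift cm [-48.464  -9.753 -39.06 ] norm 63.0
turn [-0.2979 -0.2381 -0.0367]
t 0.15 pos [211.2 588.1 202.1] rpy [-1.571e+00  1.000e-03  1.226e+00] F [0.25 0.27 0.11] M [ 0.02 -0.01 -0.02] open 1.0 q [ 1.12  0.49  1.56 -0.    1.09 -0.11]
shift cm [-66.773   0.261 -47.232] norm 81.79
```

All fields are needed.

Call:
move_arm:
  rows:
    - {"tx": -1, "ty": -3, "tz": 0, "rx": 0, "ry": 0, "rz": 0, "grip": 100}
    - {"tx": -2, "ty": -3, "tz": -1.5, "rx": 0, "ry": 0, "rz": 0, "grip": 100}
    - {"tx": -2.5, "ty": -2, "tz": -2.5, "rx": 0, "ry": 0, "rz": 0, "grip": 100}
    - {"tx": -2.5, "ty": -1.8, "tz": -2.5, "rx": 0, "ry": 0, "rz": 0, "grip": 100}
    - {"tx": -2.5, "ty": 0, "tz": -2.5, "rx": 0, "ry": 0, "rz": 0, "grip": 100}
    - {"tx": -2.5, "ty": 0, "tz": -2.5, "rx": 0, "ry": 0, "rz": 0, "grip": 100}
    - {"tx": -2.5, "ty": 0, "tz": -2.5, "rx": 0, "ry": 0, "rz": 0, "grip": 100}
    - {"tx": -2.5, "ty": 0, "tz": -2.5, "rx": 0, "ry": 0, "rz": 0, "grip": 100}
    - {"tx": -2.3, "ty": 0, "tz": -2.5, "rx": 0, "ry": 0, "rz": 0, "grip": 100}
    - {"tx": 0, "ty": 0, "tz": -0.9, "rx": 0, "ry": 0, "rz": 0, "grip": 100}

```text
t: 0.98
eef_pos: [330.6, 326.4, 300.8]
tcp_rot: [-1.571, 0.001, 1.224]
ft_force: [-0.1, 1.4, -0.7]
opening: 1.002
```

```bash
python3 go.py 415 0 300 -1.87 0 1.466
```

```text
t 0.98 pos [330.6 326.4 300.8] rpy [-1.571e+00  1.000e-03  1.224e+00] F [-0.11  1.41 -0.71] M [-0.02  0.02  0.  ] open 1.002 q [ 0.64  0.16  1.79 -0.    1.19 -0.59]
shift cm [-27.831   0.102 -19.034] norm 33.72
turn [-0.2973 -0.2401 -0.0368]
```

Call:
move_arm:
  rows:
    - {"tx": -2.78, "ty": 0, "tz": -1.9, "rx": 0, "ry": 0, "rz": 0, "grip": 100}
    - {"tx": -2.78, "ty": 0, "tz": -1.9, "rx": 0, "ry": 0, "rz": 0, "grip": 100}
    - {"tx": -2.78, "ty": 0, "tz": -1.9, "rx": 0, "ry": 0, "rz": 0, "grip": 100}
    - {"tx": -2.78, "ty": 0, "tz": -1.9, "rx": 0, "ry": 0, "rz": 0, "grip": 100}
    - {"tx": -2.78, "ty": 0, "tz": -1.9, "rx": 0, "ry": 0, "rz": 0, "grip": 100}
    - {"tx": -2.78, "ty": 0, "tz": -1.9, "rx": 0, "ry": 0, "rz": 0, "grip": 100}
    - {"tx": -2.78, "ty": 0, "tz": -1.9, "rx": 0, "ry": 0, "rz": 0, "grip": 100}
    - {"tx": -2.78, "ty": 0, "tz": -1.9, "rx": 0, "ry": 0, "rz": 0, "grip": 100}
    - {"tx": -2.78, "ty": 0, "tz": -1.9, "rx": 0, "ry": -0.12, "rz": 0, "grip": 100}
    - {"tx": -2.4, "ty": 0, "tz": -0.9, "rx": 0, "ry": -0.12, "rz": 0, "grip": 100}

```text
t: 1.82
eef_pos: [409.5, 12.3, 300.5]
tcp_rot: [-1.571, -0.0, 1.459]
ft_force: [-0.3, 0.1, 0.5]
opening: 1.002
```

```bash
python3 go.py 435 -219 150 -1.87 0 1.466
```

```text
t 1.82 pos [409.5  12.3 300.5] rpy [-1.571 -0.     1.459] F [-0.33  0.14  0.5 ] M [-0.03 -0.    0.  ] open 1.002 q [-0.13  0.07  1.89  0.    1.18 -1.59]
shift cm [-22.709  15.05   -5.098] norm 27.72
turn [-0.2989 -0.0065 -0.0009]
```

Call:
move_arm:
  rows:
    - {"tx": -2.5, "ty": 0, "tz": -0.5, "rx": 0, "ry": 0, "rz": 0, "grip": 100}
    - {"tx": -2.5, "ty": 0.5, "tz": -0.5, "rx": 0, "ry": 0, "rz": 0, "grip": 100}
    - {"tx": -2.5, "ty": 1, "tz": -0.5, "rx": 0, "ry": 0, "rz": 0, "grip": 100}
    - {"tx": -2.5, "ty": 2, "tz": -0.5, "rx": 0, "ry": 0, "rz": 0, "grip": 100}
    - {"tx": -2.5, "ty": 2, "tz": -0.5, "rx": 0, "ry": 0, "rz": 0, "grip": 100}
    - {"tx": -2.5, "ty": 2, "tz": -0.5, "rx": 0, "ry": 0, "rz": 0, "grip": 100}
    - {"tx": -2.5, "ty": 2, "tz": -0.5, "rx": 0, "ry": 0, "rz": 0, "grip": 100}
    - {"tx": -2.5, "ty": 2, "tz": -0.5, "rx": -0.1, "ry": 0, "rz": 0, "grip": 60}
    - {"tx": -1.5, "ty": 2, "tz": -0.5, "rx": -0.1, "ry": 0, "rz": 0, "grip": 60}
    - {"tx": 0, "ty": 0, "tz": 0, "rx": -0.1, "ry": 0, "rz": 0, "grip": 60}

```text
t: 2.65
eef_pos: [430.7, -207.4, 163.5]
tcp_rot: [-1.872, 0.001, 1.452]
ft_force: [0.3, 0.6, -0.8]
opening: 0.846
```

Call:
move_arm:
  rows:
    - {"tx": 0, "ty": 0, "tz": 0, "rx": 0, "ry": 0, "rz": 0, "grip": 60}
    - {"tx": 0, "ty": 0, "tz": 0, "rx": 0, "ry": 0, "rz": 0, "grip": 60}

```text
t: 2.82
eef_pos: [430.3, -205.0, 166.0]
tcp_rot: [-1.868, -0.001, 1.454]
ft_force: [-0.6, -0.3, 0.6]
opening: 0.705
```

```bash
python3 go.py 457 -221 44 -1.87 0 1.466
python3 - <<'E'
from h import *
for n in('side','top'):
    p,d=cap(n,n+'1'); np.save(f'pics/{n}P1.npy',pts(n,d))
p=cv2.imread('pics/side1.png')[230:410,270:480]; cv2.imwrite('pics/side1c.png',cv2.resize(p,None,fx=3,fy=3))
E
```

```text
t 2.82 pos [ 430.3 -205.   166. ] rpy [-1.868e+00 -1.000e-03  1.454e+00] F [-0.61 -0.33  0.6 ] M [0.02 0.17 0.01] open 0.705 q [-0.68  0.25  2.14  0.32  0.53 -2.39]
shift cm [-1.291 12.501  0.856] norm 12.6
turn [-0.0019 -0.0121 -0.0025]
```

View pics/side1c.png

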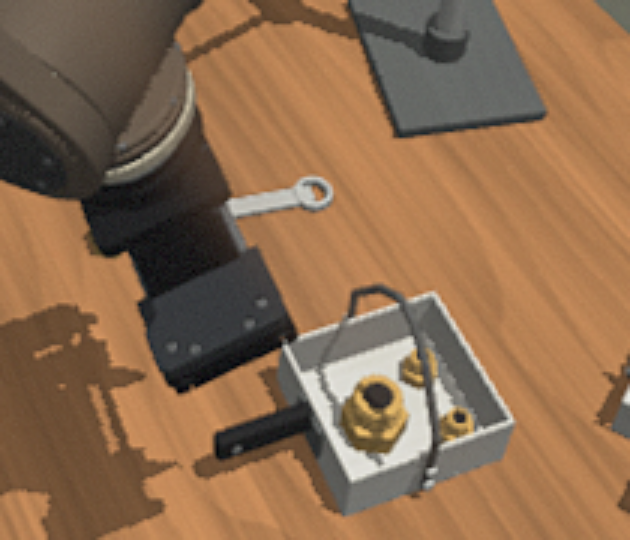

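Call:
move_arm:
  rows:
    - {"tx": -0.3, "ty": 1, "tz": 0.2, "rx": 0, "ry": -0.012, "rz": 0, "grip": 60}
    - {"tx": -0.4, "ty": 1.5, "tz": 0.2, "rx": 0, "ry": 0, "rz": 0, "grip": 60}
    - {"tx": -0.4, "ty": 1.5, "tz": 0.2, "rx": 0, "ry": 0, "rz": 0, "grip": 60}
    - {"tx": -0.19, "ty": 1.5, "tz": 0.26, "rx": 0, "ry": 0, "rz": 0, "grip": 60}
    - {"tx": 0, "ty": 1.5, "tz": 0, "rx": 0, "ry": 0, "rz": 0, "grip": 60}
    - {"tx": 0, "ty": 1.5, "tz": 0, "rx": 0, "ry": 0, "rz": 0, "grip": 60}
    - {"tx": 0, "ty": 1.5, "tz": 0, "rx": 0, "ry": 0, "rz": 0, "grip": 60}
    - {"tx": 0, "ty": 1, "tz": 0, "rx": 0, "ry": 0, "rz": 0, "grip": 60}
    - {"tx": 0, "ty": 0.5, "tz": 0, "rx": 0, "ry": 0, "rz": 0, "grip": 60}
    - {"tx": 0, "ty": 0, "tz": 0, "rx": 0, "ry": 0, "rz": 0, "grip": 60}

```text
t: 3.75
eef_pos: [458.6, -219.7, 56.9]
tcp_rot: [-1.862, 0.006, 1.466]
ft_force: [-0.5, 0.4, 1.0]
opening: 0.599
```

```bash
python3 go.py 457 -221 44 -1.87 0 1.466
python3 - <<'E'
from h import *
for n in('side','top'):
    p,d=cap(n,n+'2'); np.save(f'pics/{n}P2.npy',pts(n,d))
p=cv2.imread('pics/side2.png')[290:410,310:470]; q=cv2.imread('pics/top2.png')[180:300,350:480]
cv2.imwrite('pics/2c.png',np.hstack([cv2.resize(p,None,fx=2.7,fy=2.7),cv2.resize(q,None,fx=2.7,fy=2.7)]))
E
```

```text
t 3.75 pos [ 458.6 -219.7   56.9] rpy [-1.862  0.006  1.466] F [-0.53  0.37  0.95] M [ 0.04  0.11 -0.05] open 0.599 q [-0.66  0.49  2.17  0.59  0.27 -2.68]
shift cm [-0.14   1.197  0.515] norm 1.31
turn [-0.0078  0.0019 -0.0054]
```

View pics/2c.png

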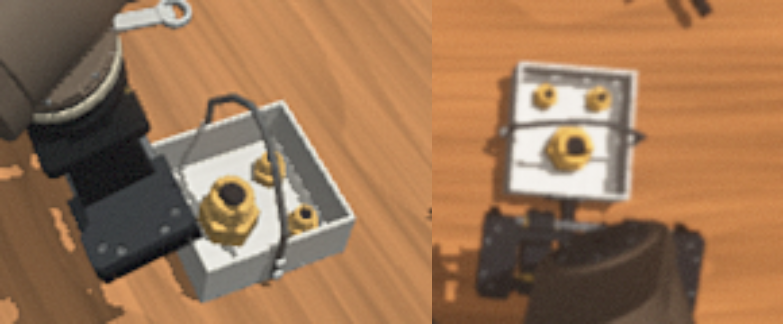

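Call:
move_arm:
  rows:
    - {"tx": 0, "ty": 0, "tz": 0, "rx": 0.05, "ry": 0, "rz": 0, "grip": 60}
    - {"tx": 0, "ty": 0, "tz": 0, "rx": 0.05, "ry": 0, "rz": 0, "grip": 60}
    - {"tx": 0, "ty": 0, "tz": 0, "rx": 0.05, "ry": 0, "rz": 0, "grip": 60}
    - {"tx": 0, "ty": 0, "tz": 0, "rx": 0, "ry": 0, "rz": 0, "grip": 60}
    - {"tx": 0, "ty": 0, "tz": 0, "rx": 0, "ry": 0, "rz": 0, "grip": 60}

```text
t: 4.27
eef_pos: [458.3, -219.8, 57.9]
tcp_rot: [-1.723, 0.005, 1.466]
ft_force: [0.0, -0.2, 0.3]
opening: 0.6
```

```bash
python3 go.py 457 -221 44 -1.72 0 1.466
```

```text
t 4.27 pos [ 458.3 -219.8   57.9] rpy [-1.723  0.005  1.466] F [ 0.02 -0.22  0.28] M [0.02 0.09 0.01] open 0.6 q [-0.62  0.5   2.08  0.17  0.42 -2.23]
shift cm [-0.13   1.354  0.322] norm 1.4
turn [ 0.0029  0.0008 -0.0053]
```

Call:
move_arm:
  rows:
    - {"tx": -0.06, "ty": 0.45, "tz": 0.1, "rx": 0, "ry": 0, "rz": -0.005, "grip": 60}
    - {"tx": -0.07, "ty": 0.45, "tz": 0.1, "rx": 0, "ry": 0, "rz": 0, "grip": 60}
    - {"tx": 0, "ty": 0.45, "tz": 0.12, "rx": 0, "ry": 0, "rz": 0, "grip": 60}
    - {"tx": 0, "ty": 0, "tz": 0, "rx": 0, "ry": 0, "rz": 0, "grip": 60}
    - {"tx": 0, "ty": 0, "tz": 0, "rx": 0, "ry": 0, "rz": 0, "grip": 40}
    - {"tx": 0, "ty": 0, "tz": 0, "rx": 0, "ry": 0, "rz": 0, "grip": 30}

```text
t: 4.77
eef_pos: [456.4, -221.0, 43.3]
tcp_rot: [-1.72, -0.0, 1.466]
ft_force: [-0.2, 0.4, 0.6]
opening: 0.511
```

```bash
python3 go.py 457 -221 44 -1.72 0 1.466
```

```text
t 4.77 pos [ 456.4 -221.    43.3] rpy [-1.72  -0.     1.466] F [-0.2   0.43  0.62] M [ 0.03  0.09 -0.03] open 0.511 q [-0.62  0.53  2.09  0.19  0.39 -2.26]
shift cm [ 0.006 -0.063 -0.067] norm 0.09
turn [ 0.0004 -0.0004  0.0001]
```

Close slowly.

Call:
move_arm:
  rows:
    - {"tx": 0, "ty": 0, "tz": 0, "rx": 0, "ry": 0, "rz": 0, "grip": 20}
    - {"tx": 0, "ty": 0, "tz": 0, "rx": 0, "ry": 0, "rz": 0, "grip": 15}
    - {"tx": 0, "ty": 0, "tz": 0, "rx": 0, "ry": 0, "rz": 0, "grip": 10}
    - {"tx": 0, "ty": 0, "tz": 0, "rx": 0, "ry": 0, "rz": 0, "grip": 5}
    - {"tx": 0, "ty": 0, "tz": 0, "rx": 0, "ry": 0, "rz": 0, "grip": 0}
    - {"tx": 0, "ty": 0, "tz": 0, "rx": 0, "ry": 0, "rz": 0, "grip": 0}
    - {"tx": 0, "ty": 0, "tz": 0, "rx": 0, "ry": 0, "rz": 0, "grip": 0}
    - {"tx": 0, "ty": 0, "tz": 0, "rx": 0, "ry": 0, "rz": 0, "grip": 0}

```text
t: 5.43
eef_pos: [456.6, -221.0, 43.5]
tcp_rot: [-1.721, 0.0, 1.466]
ft_force: [0.4, -0.5, 0.8]
opening: 0.105
```

```bash
python3 go.py 457 -221 44 -1.72 0 1.466
```

```text
t 5.43 pos [ 456.6 -221.    43.5] rpy [-1.721  0.     1.466] F [ 0.42 -0.49  0.79] M [-0.02  0.09 -0.01] open 0.105 q [-0.62  0.53  2.09  0.19  0.39 -2.26]
shift cm [ 0.008 -0.047 -0.048] norm 0.07
turn [ 0.0007 -0.0003 -0.0001]
```

Call:
move_arm:
  rows:
    - {"tx": 0, "ty": -0.15, "tz": -0.02, "rx": 0, "ry": 0, "rz": 0, "grip": 0}
    - {"tx": 0, "ty": -0.3, "tz": -0.045, "rx": 0, "ry": 0, "rz": 0, "grip": 0}
    - {"tx": 0, "ty": -0.5, "tz": -0.075, "rx": 0, "ry": 0, "rz": 0, "grip": 0}
    - {"tx": 0, "ty": -0.6, "tz": -0.09, "rx": 0, "ry": 0, "rz": 0, "grip": 0}
    - {"tx": 0, "ty": -0.6, "tz": -0.09, "rx": 0, "ry": 0, "rz": 0, "grip": 0}
    - {"tx": 0, "ty": -0.6, "tz": -0.09, "rx": 0, "ry": 0, "rz": 0, "grip": 0}
    - {"tx": 0, "ty": -0.6, "tz": -0.09, "rx": 0, "ry": 0, "rz": 0, "grip": 0}
    - {"tx": 0, "ty": -0.5, "tz": -0.075, "rx": 0, "ry": 0, "rz": 0, "grip": 0}
    - {"tx": 0, "ty": -0.2, "tz": -0.03, "rx": 0, "ry": 0, "rz": 0, "grip": 0}
    - {"tx": 0, "ty": 0, "tz": 0, "rx": 0, "ry": 0, "rz": 0, "grip": 0}

```text
t: 6.27
eef_pos: [456.5, -221.0, 84.9]
tcp_rot: [-1.721, 0.0, 1.466]
ft_force: [-1.8, 0.6, 0.1]
opening: 0.093
```

Call:
move_arm:
  rows:
    - {"tx": 0, "ty": 0, "tz": 0, "rx": 0, "ry": 0, "rz": 0, "grip": 0}
    - {"tx": 0, "ty": 0, "tz": 0, "rx": 0, "ry": 0, "rz": 0, "grip": 0}
    - {"tx": 0, "ty": 0, "tz": 0, "rx": 0, "ry": 0, "rz": 0, "grip": 0}

```text
t: 6.52
eef_pos: [456.1, -220.8, 84.0]
tcp_rot: [-1.72, -0.001, 1.466]
ft_force: [-2.7, -0.3, -0.8]
opening: 0.088
```

```bash
python3 go.py 457 -221 84 -1.72 0 1.466
python3 - <<'E'
from h import *
for n in('side','top'):
    p,d=cap(n,n+'3'); np.save(f'pics/{n}P3.npy',pts(n,d))
p=cv2.imread('pics/side3.png')[290:410,310:470]; q=cv2.imread('pics/top3.png')[180:300,350:480]
cv2.imwrite('pics/3c.png',np.hstack([cv2.resize(p,None,fx=2.7,fy=2.7),cv2.resize(q,None,fx=2.7,fy=2.7)]))
print(env.state()['ft_force'],env.state()['moment'])
E
```

```text
t 6.52 pos [ 456.1 -220.8   84. ] rpy [-1.720e+00 -1.000e-03  1.466e+00] F [-2.69 -0.35 -0.8 ] M [ 0.06  0.49 -0.  ] open 0.088 q [-0.62  0.46  2.06  0.15  0.5  -2.22]
shift cm [-0.012  0.016 -0.085] norm 0.09
turn [-0.0004 -0.0003  0.0005]
[-2.13433783 -0.27555235  0.54998202] [ 0.14819776  0.42011878 -0.00897503]
```

View pics/3c.png

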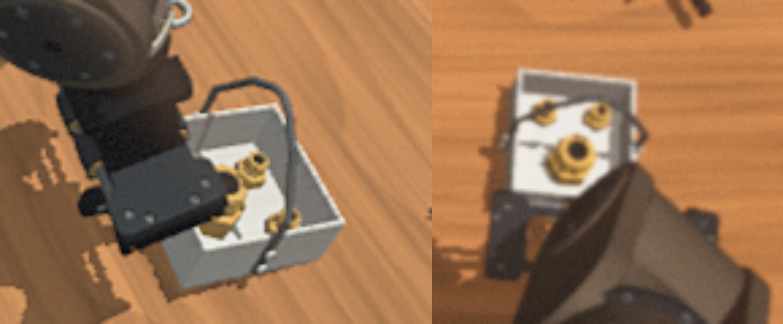

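```bash
cat > tilt.py <<'E'
from fit import *
def lab(i): 
    return np.load(f'pics/topP{i}.npy'),np.load(f'pics/sideP{i}.npy')
E
python3 - <<'E'
from tilt import *
T,S=lab(3)
for r in (204,206,208,210,214,218,222,226): print(r,[tuple(T[r,c].round().astype(int).tolist()) for c in range(376,428,5)])
q=T[190:240,365:435].reshape(-1,3); q=q[(q[:,2]<400)]
print(q[q[:,2].argsort()[-8:]].round())
E
```

```text
204 [(619, -175, -1), (618, -188, 1), (618, -201, 2), (618, -215, -1), (618, -228, 1), (617, -240, 3), (618, -254, 1), (617, -266, 5), (617, -280, 2), (617, -293, 3), (618, -308, -2)]
206 [(613, -175, -1), (606, -181, 44), (605, -193, 48), (605, -205, 49), (612, -227, 3), (613, -241, 0), (612, -253, 4), (612, -267, 3), (611, -279, 6), (612, -294, 1), (612, -306, 3)]
208 [(607, -174, 2), (600, -180, 47), (601, -194, 40), (601, -206, 43), (600, -218, 48), (599, -230, 52), (599, -243, 52), (599, -256, 48), (607, -280, 1), (606, -293, 2), (606, -306, 2)]
210 [(602, -174, 3), (594, -180, 51), (598, -196, 29), (597, -209, 31), (596, -220, 37), (596, -233, 37), (595, -245, 42), (595, -257, 46), (594, -269, 46), (594, -282, 48), (602, -307, -2)]
214 [(592, -174, -1), (583, -178, 59), (591, -200, 3), (590, -212, 12), (590, -225, 12), (589, -237, 14), (588, -249, 20), (589, -263, 18), (587, -274, 26), (586, -286, 30), (590, -305, 3)]
218 [(581, -174, 1), (573, -178, 60), (580, -199, 6), (576, -208, 32), (561, -200, 138), (561, -211, 143), (580, -253, 3), (576, -259, 31), (559, -243, 152), (576, -285, 32), (579, -305, 5)]
222 [(570, -173, 2), (563, -178, 59), (556, -181, 111), (567, -209, 26), (569, -225, 9), (569, -238, 7), (568, -250, 12), (565, -258, 36), (569, -277, 8), (553, -260, 130), (569, -305, 4)]
226 [(560, -174, 0), (550, -173, 86), (559, -198, 11), (558, -210, 19), (558, -224, 12), (558, -237, 11), (558, -250, 13), (556, -260, 23), (558, -276, 11), (555, -283, 36), (545, -275, 115)]
[[ 561. -240.  155.]
 [ 563. -229.  156.]
 [ 563. -233.  157.]
 [ 563. -226.  157.]
 [ 563. -222.  158.]
 [ 563. -230.  159.]
 [ 490. -202.  373.]
 [ 490. -202.  380.]]
```

Run:
```python
from tilt import *
T,S=lab(3)
def plane(q,w=3):
    s=least_squares(lambda c:q[:,0]*c[0]+q[:,1]*c[1]+c[2]-q[:,2],[0,0,q[:,2].mean()],loss='soft_l1',f_scale=1); return s.x
# floor
q=T[211:242,385:424].reshape(-1,3); q=q[(q[:,0]>535)&(q[:,2]<60)]
c=q-[548,-230,0]
for it in range(6):
    a=plane(c); r=c[:,2]-(c[:,:2]@a[:2]+a[2]); c=c[(abs(r)<4)&(r<4)]
print('floor slopes',a,len(c))
for r in range(204,250,4): print(r,[tuple(T[r,k].round().astype(int).tolist()) for k in range(379,384)])
for r in range(230,262,4): print(r,[tuple(T[r,k].round().astype(int).tolist()) for k in (385,390,395,400,405,410,415,420)])
# finger & bar from side
```

```text
floor slopes [ 0.11778877 -0.05450399 15.45050118] 238
204 [(618, -182, 5), (619, -186, -3), (618, -188, 1), (619, -191, -1), (619, -194, -2)]
208 [(608, -182, 1), (608, -185, 0), (600, -180, 47), (600, -182, 50), (601, -186, 42)]
212 [(593, -179, 25), (592, -180, 33), (588, -178, 59), (589, -182, 53), (594, -190, 17)]
216 [(583, -178, 24), (581, -178, 41), (578, -178, 60), (578, -180, 59), (585, -191, 7)]
220 [(572, -177, 31), (570, -177, 45), (568, -177, 61), (574, -188, 10), (575, -191, 6)]
224 [(561, -176, 35), (554, -169, 93), (553, -172, 95), (553, -174, 97), (552, -175, 103)]
228 [(546, -170, 74), (547, -173, 70), (547, -176, 64), (553, -187, 14), (553, -190, 14)]
232 [(539, -173, 50), (537, -173, 68), (536, -175, 72), (542, -186, 18), (542, -189, 17)]
236 [(528, -172, 55), (527, -173, 69), (526, -174, 74), (531, -185, 22), (532, -188, 19)]
240 [(517, -171, 64), (517, -172, 73), (521, -182, 26), (521, -184, 27), (521, -187, 25)]
244 [(507, -170, 68), (506, -171, 80), (511, -181, 27), (511, -184, 24), (510, -186, 29)]
248 [(497, -169, 74), (497, -170, 78), (500, -181, 27), (500
[... 479 characters left out ...]
 -205, 26), (513, -213, 49), (512, -224, 59), (512, -235, 63), (515, -257, 24), (515, -271, 19), (484, -194, 386)]
246 [(505, -191, 27), (505, -205, 24), (505, -216, 33), (504, -227, 44), (503, -238, 47), (480, -183, 350), (477, -185, 384), (476, -190, 400)]
250 [(491, -182, 84), (491, -194, 82), (491, -207, 80), (494, -229, 30), (494, -242, 28), (470, -177, 380), (469, -181, 400), (468, -186, 414)]
254 [(473, -159, 217), (475, -174, 194), (475, -185, 191), (474, -194, 202), (464, -170, 370), (462, -172, 399), (461, -178, 410), (460, -181, 433)]
258 [(465, -158, 220), (465, -170, 216), (464, -180, 220), (457, -162, 363), (455, -164, 395), (454, -169, 410), (453, -174, 428), (452, -178, 447)]
```

Call:
move_arm:
  rows:
    - {"tx": 0, "ty": 0, "tz": 0, "rx": -0.03, "ry": 0, "rz": 0, "grip": 0}
    - {"tx": 0, "ty": 0, "tz": 0, "rx": -0.03, "ry": 0, "rz": 0, "grip": 0}
    - {"tx": 0, "ty": 0, "tz": 0, "rx": -0.03, "ry": 0, "rz": 0, "grip": 0}
    - {"tx": 0, "ty": 0, "tz": 0, "rx": -0.01, "ry": 0, "rz": 0, "grip": 0}
    - {"tx": 0, "ty": 0, "tz": 0, "rx": 0, "ry": 0, "rz": 0, "grip": 0}
    - {"tx": 0, "ty": 0, "tz": 0, "rx": 0, "ry": 0, "rz": 0, "grip": 0}

```text
t: 7.12
eef_pos: [456.4, -221.0, 84.2]
tcp_rot: [-1.82, -0.0, 1.466]
ft_force: [-2.0, -0.1, -0.6]
opening: 0.091
```

```bash
cat >> tilt.py <<'E'
def slope(P,box=(211,250,385,424),zmax=60,c0=(548,-230)):
    a,b,l,r=box; q=P[a:b,l:r].reshape(-1,3); q=q[(q[:,2]<zmax)]
    return q
E
python3 go.py 457 -221 84 -1.82 0 1.466
python3 - <<'E'
from tilt import *
p,d=cap('top','top4'); T=pts('top',d)
for r in (204,206,207,208,209,245,246,247,248,249,250): print(r,[tuple(T[r,k].round().astype(int).tolist()) for k in (385,390,395,400)])
q=T[190:240,365:435].reshape(-1,3); q=q[(q[:,2]<300)]
print(q[q[:,2].argsort()[-8:]].round())
for i in range(3): print(env.state()['ft_force'].round(2),env.state()['moment'].round(2))
E
```

```text
t 7.12 pos [ 456.4 -221.    84.2] rpy [-1.82  -0.     1.466] F [-2.02 -0.07 -0.64] M [ 0.14  0.52 -0.07] open 0.091 q [-0.65  0.44  2.13  0.35  0.38 -2.43]
shift cm [ 0.01   0.037 -0.052] norm 0.06
turn [-0.0001 -0.0005  0.0001]
204 [(618, -199, 0), (618, -211, 3), (618, -225, 0), (618, -238, 2)]
206 [(604, -190, 52), (604, -203, 51), (612, -224, 3), (612, -238, 1)]
207 [(603, -191, 45), (602, -203, 50), (603, -216, 45), (602, -228, 50)]
208 [(601, -191, 41), (600, -204, 45), (600, -216, 47), (415, 3, 1187)]
209 [(600, -193, 34), (599, -205, 37), (599, -218, 38), (597, -228, 47)]
245 [(508, -191, 29), (508, -204, 29), (507, -216, 34), (506, -226, 47)]
246 [(505, -192, 27), (505, -204, 26), (504, -216, 34), (504, -227, 43)]
247 [(502, -191, 31), (503, -205, 24), (502, -216, 30), (501, -227, 40)]
248 [(500, -191, 30), (500, -204, 27), (500, -217, 29), (500, -229, 30)]
249 [(497, -191, 31), (497, -204, 29), (497, -217, 29), (497, -230, 28)]
250 [(491, -182, 81), (491, -195, 79), (495, -216, 30), (495, -229, 28)]
[[ 561. -229.  154.]
 [ 561. -243.  154.]
 [ 564. -231.  155.]
 [ 559. -234.  155.]
 [ 559. -238.  155.]
 [ 561. -240.  156.]
 [ 563. -233.  156.]
 [ 561. -226.  159.]]
[-1.28  0.24  0.54] [0.09 0.53 0.02]
[-1.28  0.24  0.54] [0.09 0.53 0.02]
[-1.28  0.24  0.54] [0.09 0.53 0.02]
```

Call:
move_arm:
  rows:
    - {"tx": 0, "ty": 0.5, "tz": 0.127, "rx": 0, "ry": 0, "rz": 0, "grip": 0}
    - {"tx": 0, "ty": 0.5, "tz": 0.127, "rx": 0.03, "ry": 0, "rz": 0, "grip": 0}
    - {"tx": 0, "ty": 0.5, "tz": 0.12, "rx": 0.05, "ry": 0, "rz": 0, "grip": 0}
    - {"tx": 0, "ty": 0.5, "tz": 0.1, "rx": 0.05, "ry": 0, "rz": 0, "grip": 0}
    - {"tx": 0, "ty": 0.5, "tz": 0.08, "rx": 0.03, "ry": 0, "rz": 0, "grip": 0}
    - {"tx": 0, "ty": 0.5, "tz": 0.06, "rx": 0.03, "ry": 0, "rz": 0, "grip": 0}
    - {"tx": 0, "ty": 0.5, "tz": 0.03, "rx": 0.03, "ry": 0, "rz": 0, "grip": 0}
    - {"tx": 0, "ty": 0.35, "tz": 0, "rx": 0.03, "ry": 0, "rz": 0, "grip": 0}
    - {"tx": 0, "ty": 0, "tz": 0, "rx": 0, "ry": 0, "rz": 0, "grip": 0}
    - {"tx": 0, "ty": 0, "tz": 0, "rx": 0, "ry": 0, "rz": 0, "grip": 0}

```text
t: 8.0
eef_pos: [456.5, -220.9, 44.8]
tcp_rot: [-1.571, -0.0, 1.466]
ft_force: [-0.2, 0.4, -0.1]
opening: 0.017
```

```bash
python3 go.py 457 -221 44 -1.57 0 1.466
python3 - <<'E'
from tilt import *
p,d=cap('top','top5'); T=pts('top',d)
for r in list(range(200,212,1))+list(range(245,260)): print(r,[tuple(T[r,k].round().astype(int).tolist()) for k in (385,390,395,400)])
E
```

```text
t 8.0 pos [ 456.5 -220.9   44.8] rpy [-1.571 -0.     1.466] F [-0.18  0.39 -0.11] M [ 0.02 -0.01  0.01] open 0.017 q [-0.58  0.56  2.    0.    0.59 -2.05]
shift cm [-0.006  0.083 -0.05 ] norm 0.1
turn [0.0014 0.0003 0.0001]
200 [(629, -199, -1), (628, -212, 3), (629, -225, 0), (628, -238, 2)]
201 [(626, -199, 0), (626, -212, 0), (625, -225, 3), (626, -238, 1)]
202 [(615, -191, 46), (623, -212, 2), (622, -224, 7), (623, -239, -1)]
203 [(613, -191, 47), (613, -204, 47), (612, -215, 52), (621, -238, 0)]
204 [(612, -193, 34), (611, -204, 43), (609, -215, 51), (609, -228, 50)]
205 [(611, -194, 26), (611, -207, 28), (609, -218, 39), (608, -230, 43)]
206 [(611, -197, 11), (610, -209, 17), (609, -220, 25), (608, -232, 29)]
207 [(610, -198, 3), (609, -211, 6), (608, -223, 10), (607, -235, 17)]
208 [(607, -198, 5), (607, -211, 2), (607, -225, 0), (607, -238, 1)]
209 [(605, -198, 2), (604, -210, 6), (604, -224, 2), (604, -237, 5)]
210 [(601, -197, 6), (601, -211, 5), (601, -224, 5), (602, -238, 1)]
211 [(599, -197, 5), (596, -208, 21), (599, -224, 5), (598, -237, 6)]
245 [(510, -196, 2), (510, 
[... 404 characters left out ...]
 (469, -154, 405)]
251 [(482, -166, 177), (473, -151, 324), (470, -153, 362), (466, -152, 414)]
252 [(481, -168, 163), (470, -149, 336), (468, -154, 359), (464, -151, 418)]
253 [(479, -168, 165), (468, -148, 340), (466, -152, 368), (462, -149, 427)]
254 [(487, -196, -2), (466, -148, 341), (464, -150, 376), (460, -148, 433)]
255 [(484, -195, 2), (464, -147, 343), (461, -149, 382), (458, -146, 440)]
256 [(481, -195, 1), (462, -147, 343), (459, -148, 391), (456, -146, 444)]
257 [(479, -195, 1), (460, -147, 346), (457, -146, 398), (454, -145, 448)]
258 [(476, -195, 3), (458, -146, 348), (455, -145, 404), (452, -144, 451)]
259 [(473, -195, 3), (456, -145, 356), (453, -143, 414), (451, -144, 453)]
```

Run:
```python
from h import *
p,d=cap('side','side5'); np.save('pics/sideP5.npy',pts('side',d))
p=p[290:410,310:470]; q=cv2.imread('pics/top5.png')[180:300,350:480]
cv2.imwrite('pics/5c.png',np.hstack([cv2.resize(p,None,fx=2.7,fy=2.7),cv2.resize(q,None,fx=2.7,fy=2.7)]))
```

```text
(no output)
```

View pics/5c.png

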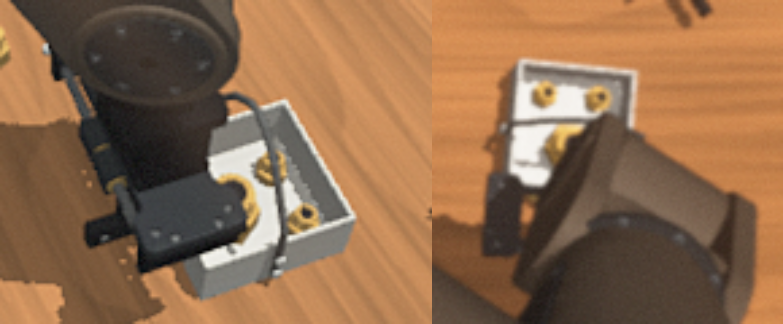

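Run:
```python
from h import *
import json
def proj(n,X):
    c=env.calibration(n); f=240/np.tan(np.radians(c['vertical_fov'])/2)
    x=(np.array(X)-np.array(c['eye']))@Rm(c['rotation']); return f*x[:,0]/-x[:,2]+c['cx'],f*x[:,1]/x[:,2]+c['cy']
s=env.state(); R=Rm(s['tcp_rot']); p=s['eef_pos']
X=[p,p+R@[0,19,0],p+R@[0,-59,0],p+R@[0,-59,37],p+R@[0,-59,-37],p+R@[90,-59,0],p+R@[-90,-59,0]]
for n in('side','top'): print(n,np.array(proj(n,X)).T.round(0).tolist())
S=np.load('pics/sideP5.npy')
for r in range(350,400,6): print(r,[tuple(S[r,k].round().astype(int).tolist()) for k in range(342,410,8)])
```

```text
side [[358.0, 371.0], [358.0, 375.0], [360.0, 355.0], [341.0, 361.0], [377.0, 349.0], [342.0, 318.0], [380.0, 398.0]]
top [[398.0, 265.0], [397.0, 265.0], [403.0, 264.0], [402.0, 279.0], [404.0, 248.0], [366.0, 260.0], [441.0, 267.0]]
350 [(463, -141, -1), (428, -232, 158), (431, -251, 184), (436, -269, 207), (450, -271, 200), (466, -272, 191), (557, -186, 0), (571, -196, 4), (582, -208, 13)]
356 [(456, -155, 1), (422, -242, 157), (429, -256, 174), (436, -270, 189), (452, -270, 178), (465, -275, 176), (532, -219, 42), (546, -226, 43), (578, -216, 5)]
362 [(449, -167, -1), (465, -174, -2), (447, -232, 102), (435, -274, 178), (447, -280, 178), (459, -286, 177), (471, -292, 179), (484, -296, 175), (572, -227, 1)]
368 [(442, -180, 2), (458, -187, 1), (425, -266, 152), (429, -283, 177), (442, -289, 176), (454, -294, 175), (466, -300, 175), (477, -307, 178), (554, -248, 24)]
374 [(421, -218, 55), (436, -225, 55), (453, -227, 45), (424, -293, 177), (436, -299, 177), (448, -304, 177), (460, -310, 177), (475, -313, 169), (554, -252, 6)]
380 [(420, -221, 38), (445, -211, 1), (460, -218, -1), (419, -302, 175), (430, -308, 178), (446, -310, 168), (467, -305, 143), (534, -254, 0), (549, -261, 1)]
386 [(425, -215, -3), (439, -222, -1), (453, -230, 1), (418, -306, 164), (438, -301, 139), (486, -265, 34), (511, -260, 4), (511, -282, 44), (529, -285, 32)]
392 [(418, -227, -1), (433, -234, 0), (448, -240, -3), (462, -248, -1), (477, -254, -2), (486, -269, 16), (494, -282, 33), (513, -283, 19), (533, -285, 5)]
398 [(413, -237, -4), (427, -244, -3), (442, -252, -2), (456, -259, 0), (470, -267, 1), (484, -273, 0), (498, -281, 2), (513, -288, 2), (528, -294, -1)]
```

Call:
move_arm:
  rows:
    - {"tx": 0, "ty": 0, "tz": 0, "rx": 0, "ry": 0, "rz": 0, "grip": 15}
    - {"tx": 0, "ty": 0, "tz": 0, "rx": 0, "ry": 0, "rz": 0, "grip": 30}
    - {"tx": 0, "ty": 0, "tz": 0, "rx": 0, "ry": 0, "rz": 0, "grip": 50}
    - {"tx": 0, "ty": 0, "tz": 0, "rx": 0, "ry": 0, "rz": 0, "grip": 70}
    - {"tx": 0, "ty": 0, "tz": 0, "rx": 0, "ry": 0, "rz": 0, "grip": 70}
    - {"tx": 0, "ty": 0, "tz": 0, "rx": 0, "ry": 0, "rz": 0, "grip": 70}

```text
t: 8.6
eef_pos: [456.0, -221.0, 45.3]
tcp_rot: [-1.571, 0.0, 1.466]
ft_force: [-0.4, 0.9, -0.2]
opening: 0.366
```

Run:
```python
from h import *
p,d=cap('side','side6'); np.save('pics/sideP6.npy',pts('side',d))
p1,d=cap('top','top6'); np.save('pics/topP6.npy',pts('top',d))
cv2.imwrite('pics/6c.png',np.hstack([cv2.resize(p[330:410,320:420],None,fx=4,fy=4,interpolation=2),cv2.resize(p1[220:300,350:450],None,fx=4,fy=4,interpolation=2)]))
```

```text
(no output)
```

View pics/6c.png

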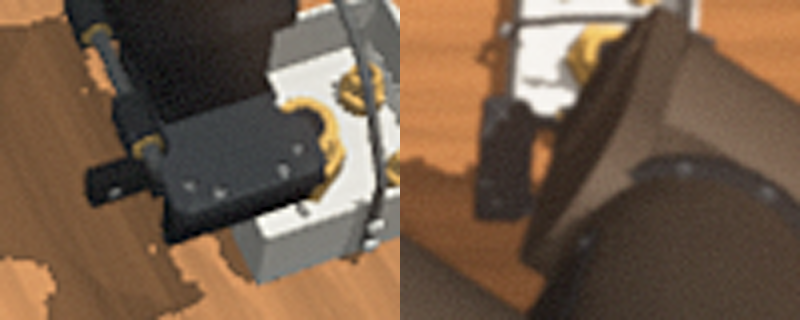

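Call:
move_arm:
  rows:
    - {"tx": 0, "ty": 0, "tz": 0, "rx": 0, "ry": 0, "rz": 0, "grip": 70}
    - {"tx": 0, "ty": -1.0, "tz": 0, "rx": 0, "ry": 0, "rz": 0, "grip": 70}
    - {"tx": 0, "ty": -2, "tz": 0, "rx": 0, "ry": 0, "rz": 0, "grip": 70}
    - {"tx": 0, "ty": -2.5, "tz": 0.5, "rx": 0, "ry": 0, "rz": 0, "grip": 70}
    - {"tx": 0, "ty": -2.5, "tz": 1, "rx": 0, "ry": 0, "rz": 0, "grip": 70}
    - {"tx": 0, "ty": -2, "tz": 1, "rx": 0, "ry": 0, "rz": 0, "grip": 70}
    - {"tx": 0, "ty": 0, "tz": 0.5, "rx": 0, "ry": 0, "rz": 0, "grip": 70}
    - {"tx": 0, "ty": 0, "tz": 0, "rx": 0, "ry": 0, "rz": 0, "grip": 70}

```text
t: 9.37
eef_pos: [425.8, -217.8, 146.5]
tcp_rot: [-1.572, 0.001, 1.465]
ft_force: [0.5, 0.7, -1.2]
opening: 0.7
```

Run:
```python
from h import *
p,d=cap('side','side7'); np.save('pics/sideP7.npy',pts('side',d))
p1,d=cap('top','top7'); np.save('pics/topP7.npy',pts('top',d))
cv2.imwrite('pics/7c.png',np.hstack([cv2.resize(p[280:420,300:440],None,fx=2.8,fy=2.8,interpolation=2),cv2.resize(p1[180:320,330:470],None,fx=2.8,fy=2.8,interpolation=2)]))
print(env.state()['eef_pos'])
```

```text
[ 426.14608646 -217.74878184  145.00139078]
```

View pics/7c.png

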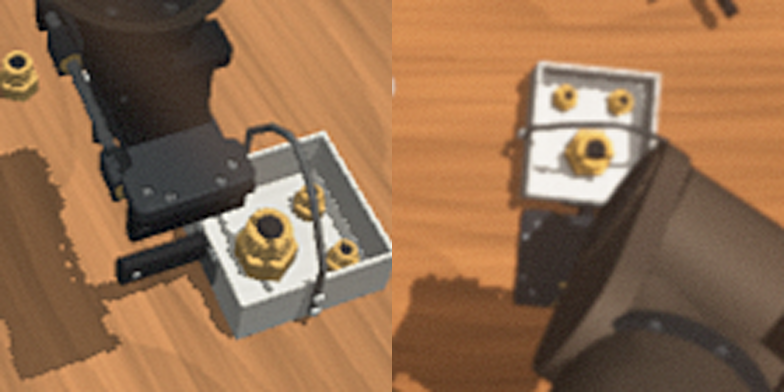

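Call:
move_arm:
  rows:
    - {"tx": 2, "ty": -2, "tz": 0, "rx": 0, "ry": 0, "rz": 0, "grip": 50}
    - {"tx": 3, "ty": -3, "tz": 0, "rx": 0, "ry": 0, "rz": 0, "grip": 50}
    - {"tx": 3, "ty": -3, "tz": 0, "rx": 0, "ry": 0, "rz": 0, "grip": 50}
    - {"tx": 3, "ty": -3, "tz": 0, "rx": 0, "ry": 0, "rz": 0, "grip": 50}
    - {"tx": 2, "ty": -2, "tz": 0, "rx": 0, "ry": 0, "rz": 0, "grip": 50}
    - {"tx": 0, "ty": 0, "tz": 0, "rx": 0, "ry": 0, "rz": 0, "grip": 50}

```text
t: 9.97
eef_pos: [441.2, -87.7, 276.4]
tcp_rot: [-1.575, 0.0, 1.468]
ft_force: [-0.0, -0.9, -0.5]
opening: 0.495
```

Run:
```python
from h import *
p,d=cap('side','side8'); np.save('pics/sideP8.npy',pts('side',d))
p1,d=cap('top','top8'); np.save('pics/topP8.npy',pts('top',d))
cv2.imwrite('pics/8c.png',np.hstack([cv2.resize(p[200:420,260:460],None,fx=2,fy=2,interpolation=2),cv2.resize(p1[140:360,280:480],None,fx=2,fy=2,interpolation=2)]))
print(env.state()['eef_pos'],env.state()['ft_force'])
T=pts('top',d); roi=np.zeros((480,640),bool); roi[180:300,360:450]=1; Z=T[...,2]
rows=np.arange(480)[:,None]
m=roi&(Z>45)&(Z<54)&(rows<254); print('rim',cv2.minAreaRect(T[m][:,:2].astype(np.float32)))
m=roi&(Z>48)&(Z<62)&(rows>256); print('grip',m.sum(),cv2.minAreaRect(T[m][:,:2].astype(np.float32)),T[m].mean(0))
m=roi&(Z>138)&(Z<150); print('bow',T[m].mean(0))
```

```text
[440.01310691 -89.63990511 273.02869066] [ 1.0598778  -0.53648086 -0.97099418]
rim ((568.6852416992188, -232.01922607421875), (118.9709243774414, 91.66473388671875), 78.31886291503906)
grip 0 ((0.0, 0.0), (0.0, 0.0), 0.0) [nan nan nan]
bow [ 546.29034966 -228.57876124  141.57200216]<stdin>:9: RuntimeWarning: Mean of empty slice.
  ret = um.true_divide(
```

View pics/8c.png

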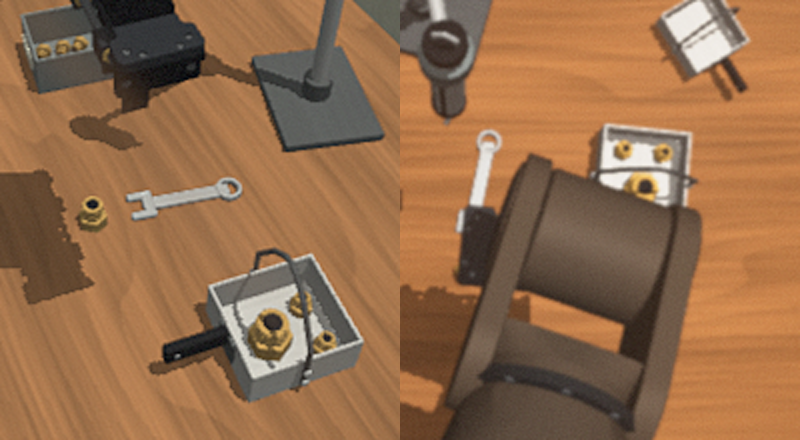

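Run:
```python
from h import *
S=np.load('pics/sideP8.npy'); p=cv2.imread('pics/side8.png')
cv2.imwrite('pics/8h.png',cv2.resize(p[200:270,290:380],None,fx=8,fy=8,interpolation=2))
roi=np.zeros((480,640),bool); roi[355:385,330:378]=1
m=roi&(S[...,2]>50)&(S[...,2]<62)&(p.max(-1)<70)
q=S[m]; print('bar top',len(q),cv2.minAreaRect(q[:,:2].astype(np.float32)),q.mean(0),q.min(0),q.max(0))
v=np.linalg.svd(q[:,:2]-q[:,:2].mean(0))[2][0]; print('yaw',np.arctan2(v[1],v[0]))
for r in range(232,262,3): print(r,[tuple(S[r,k].round().astype(int).tolist()) for k in range(312,368,7)])
```

```text
bar top 189 ((454.2560119628906, -223.1254119873047), (12.782742500305176, 67.40940856933594), 86.56903076171875) [ 454.0781112  -222.98696782   54.31596323] [ 420.70920331 -231.03599924   50.01525289] [ 487.70592718 -214.85109641   59.28864706]
yaw 3.0454222352385383
232 [(405, -132, 370), (400, -169, 403), (409, -174, 404), (419, -176, 402), (432, -174, 395), (443, -175, 391), (457, -172, 383), (684, 172, -4)]
235 [(434, -63, 291), (399, -171, 399), (409, -174, 398), (421, -173, 392), (432, -174, 388), (447, -169, 378), (457, -173, 377), (675, 157, 1)]
238 [(547, 200, 7), (399, -171, 394), (410, -172, 390), (423, -169, 382), (435, -169, 376), (446, -170, 373), (457, -173, 371), (671, 150, -2)]
241 [(545, 197, -2), (401, -166, 382), (412, -167, 378), (424, -168, 374), (434, -171, 372), (446, -170, 366), (648, 146, -1), (665, 138, -1)]
244 [(540, 186, -1), (401, -166, 376), (413, -166, 371), (424, -168, 368), (608, 152, 0), (625, 144, 0), (643, 138, -3), (660, 128, -1)]
247 [(534, 174, 2), (401, -165, 369), (435, -119, 312), (448, -120, 307), (604, 145, -3), (618, 132, 2), (637, 126, -1), (655, 120, -3)]
250 [(531, 167, -2), (548, 159, -2), (436, -118, 303), (449, -118, 297), (598, 134, -2), (615, 125, -2), (632, 117, -2), (648, 108, 0)]
253 [(527, 157, -2), (543, 148, -2), (438, -114, 291), (449, -118, 289), (593, 123, -1), (610, 115, -2), (627, 108, -2), (643, 99, -2)]
256 [(522, 146, -2), (538, 137, 0), (553, 126, 2), (571, 121, 0), (587, 112, 0), (604, 104, 0), (622, 98, -2), (637, 89, 0)]
259 [(516, 134, 1), (534, 128, -1), (550, 119, 0), (567, 112, -2), (584, 105, -3), (600, 97, -3), (616, 88, -1), (633, 80, -2)]
```

View pics/8h.png

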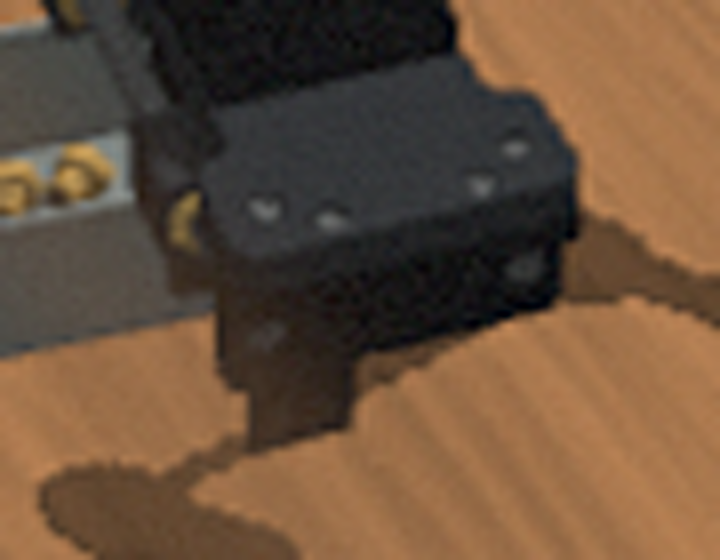

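Run:
```python
from h import *
print(env.state()['eef_pos'])
for tag,tcp in(('sideP0',(211,588,202)),('sideP7',(426,-218,145)),('sideP8',(440,-89.6,273)),('topP0',(211,588,202))):
    P=np.load(f'pics/{tag}.npy'); 
    m=(abs(P[...,0]-tcp[0])<100)&(abs(P[...,1]-tcp[1])<100)&(P[...,2]>tcp[2]-60)&(P[...,2]<tcp[2]+150)&(P[...,2]>70)
    z=P[m][:,2]-tcp[2]; print(tag,len(z),np.histogram(z,bins=np.arange(-60,151,15)))
    q=P[m]; i=q[:,2].argsort()[:15]; print(q[i].round().tolist())
```

```text
[440.01310691 -89.63990511 273.02869066]
sideP0 1618 (array([  0,   0,   0,   0,  27,  91,  77,  72,  75,  38, 254, 259, 538,
       187]), array([-60, -45, -30, -15,   0,  15,  30,  45,  60,  75,  90, 105, 120,
       135, 150]))
[[204.0, 540.0, 211.0], [188.0, 546.0, 212.0], [239.0, 631.0, 213.0], [223.0, 638.0, 213.0], [231.0, 633.0, 213.0], [233.0, 632.0, 213.0], [208.0, 539.0, 214.0], [226.0, 634.0, 214.0], [227.0, 639.0, 214.0], [232.0, 637.0, 214.0], [236.0, 628.0, 214.0], [197.0, 538.0, 215.0], [200.0, 536.0, 215.0], [221.0, 635.0, 215.0], [228.0, 631.0, 215.0]]
sideP7 2448 (array([   0,    0,    0,    0,    3,   13,    3,    6,    8,    1,  259,
        523, 1313,  319]), array([-60, -45, -30, -15,   0,  15,  30,  45,  60,  75,  90, 105, 120,
       135, 150]))
[[421.0, -181.0, 157.0], [420.0, -179.0, 158.0], [422.0, -184.0, 160.0], [434.0, -185.0, 161.0], [421.0, -182.0, 161.0], [420.0, -180.0, 163.0], [422.0, -184.0, 163.0], [420.0, -179.0, 164.0], [432.0, -185.0, 165.0], [420.0, -183.0, 166.0], [421.0, -181.0, 167.0], [420.0, -179.0, 167.0], [431.0, -186.0, 170.0], [420.0
[... 422 characters left out ...]
[442.0, -64.0, 289.0], [436.0, -64.0, 289.0], [433.0, -115.0, 289.0], [445.0, -116.0, 289.0], [449.0, -118.0, 289.0], [428.0, -113.0, 289.0], [443.0, -116.0, 290.0]]
topP0 1652 (array([  0,   0,   0,   0,  20,  27,   6,   0,   0,   5, 159, 236, 967,
       232]), array([-60, -45, -30, -15,   0,  15,  30,  45,  60,  75,  90, 105, 120,
       135, 150]))
[[233.0, 635.0, 212.0], [239.0, 637.0, 212.0], [235.0, 633.0, 212.0], [197.0, 539.0, 213.0], [203.0, 537.0, 213.0], [225.0, 636.0, 214.0], [237.0, 632.0, 214.0], [187.0, 542.0, 214.0], [239.0, 633.0, 215.0], [227.0, 635.0, 215.0], [189.0, 541.0, 216.0], [195.0, 539.0, 216.0], [193.0, 539.0, 216.0], [184.0, 543.0, 216.0], [231.0, 632.0, 216.0]]
```

```bash
python3 go.py 445 -222 162 -1.69 0 1.486
```

```text
t 10.07 pos [440.  -89.6 273. ] rpy [-1.57   0.     1.468] F [ 1.06 -0.54 -0.97] M [-0.02 -0.03  0.  ] open 0.503 q [-0.35  0.16  1.86 -0.    1.12 -1.82]
shift cm [-13.114  11.102  -1.865] norm 17.28
turn [-0.1198 -0.0183 -0.0011]
```

Call:
move_arm:
  rows:
    - {"tx": -2, "ty": 1, "tz": -0.3, "rx": 0, "ry": 0, "rz": 0, "grip": 60}
    - {"tx": -2.2, "ty": 1.7, "tz": -0.3, "rx": 0, "ry": 0, "rz": 0, "grip": 60}
    - {"tx": -2.2, "ty": 2, "tz": -0.3, "rx": 0, "ry": 0, "rz": 0, "grip": 60}
    - {"tx": -2.2, "ty": 2, "tz": -0.3, "rx": 0, "ry": 0, "rz": 0, "grip": 60}
    - {"tx": -2.2, "ty": 2, "tz": -0.3, "rx": 0, "ry": 0, "rz": 0, "grip": 60}
    - {"tx": -1.5, "ty": 1.7, "tz": -0.3, "rx": 0, "ry": 0, "rz": 0, "grip": 60}
    - {"tx": -0.8, "ty": 0.7, "tz": -0.1, "rx": -0.06, "ry": -0.018, "rz": 0, "grip": 60}
    - {"tx": 0, "ty": 0, "tz": 0, "rx": -0.06, "ry": 0, "rz": 0, "grip": 60}
    - {"tx": 0, "ty": 0, "tz": 0, "rx": 0, "ry": 0, "rz": 0, "grip": 60}

```text
t: 10.82
eef_pos: [442.5, -222.9, 159.8]
tcp_rot: [-1.688, -0.002, 1.481]
ft_force: [0.3, -0.3, 0.0]
opening: 0.601
```

```bash
python3 go.py 462.5 -223 40 -1.69 0 1.486
```

```text
t 10.82 pos [ 442.5 -222.9  159.8] rpy [-1.688 -0.002  1.481] F [ 0.35 -0.27  0.  ] M [0.04 0.1  0.02] open 0.601 q [-0.64  0.33  1.99  0.09  0.73 -2.18]
shift cm [ 0.139 12.134 -0.578] norm 12.15
turn [-0.0022 -0.0052  0.0016]
```

Call:
move_arm:
  rows:
    - {"tx": 0.04, "ty": 1, "tz": -0.1, "rx": 0, "ry": -0.005, "rz": 0, "grip": 60}
    - {"tx": 0.1, "ty": 1.5, "tz": -0.2, "rx": 0, "ry": 0, "rz": 0, "grip": 60}
    - {"tx": 0, "ty": 1.6, "tz": -0.2, "rx": 0, "ry": 0, "rz": 0, "grip": 60}
    - {"tx": 0, "ty": 1.6, "tz": -0.1, "rx": 0, "ry": 0, "rz": 0, "grip": 60}
    - {"tx": 0, "ty": 1.6, "tz": 0, "rx": 0, "ry": 0, "rz": 0, "grip": 60}
    - {"tx": 0, "ty": 1.6, "tz": 0, "rx": 0, "ry": 0, "rz": 0, "grip": 60}
    - {"tx": 0, "ty": 1.6, "tz": 0, "rx": 0, "ry": 0, "rz": 0, "grip": 60}
    - {"tx": 0, "ty": 1, "tz": 0, "rx": 0, "ry": 0, "rz": 0, "grip": 60}
    - {"tx": 0, "ty": 0.6, "tz": 0, "rx": 0, "ry": 0, "rz": 0, "grip": 60}
    - {"tx": 0, "ty": 0, "tz": 0, "rx": 0, "ry": 0, "rz": 0, "grip": 60}

```text
t: 11.65
eef_pos: [465.1, -222.5, 41.7]
tcp_rot: [-1.688, -0.0, 1.489]
ft_force: [1.6, -0.7, -0.7]
opening: 0.599
```

```bash
python3 go.py 462.5 -223 14 -1.69 0 1.486
```

```text
t 11.65 pos [ 465.1 -222.5   41.7] rpy [-1.688 -0.     1.489] F [ 1.56 -0.66 -0.74] M [ 0.03  0.03 -0.  ] open 0.599 q [-0.61  0.55  2.05  0.14  0.44 -2.22]
shift cm [-0.075  2.721  0.58 ] norm 2.78
turn [-0.0019  0.0031  0.0004]
```

Call:
move_arm:
  rows:
    - {"tx": -0.03, "ty": 0.5, "tz": 0.15, "rx": 0, "ry": 0, "rz": 0, "grip": 60}
    - {"tx": -0.04, "ty": 0.6, "tz": 0.15, "rx": 0, "ry": 0, "rz": 0, "grip": 60}
    - {"tx": 0, "ty": 0.6, "tz": 0.15, "rx": 0, "ry": 0, "rz": 0, "grip": 60}
    - {"tx": 0, "ty": 0.6, "tz": 0.13, "rx": 0, "ry": 0, "rz": 0, "grip": 60}
    - {"tx": 0, "ty": 0.4, "tz": 0, "rx": 0, "ry": 0, "rz": 0, "grip": 60}
    - {"tx": 0, "ty": 0, "tz": 0, "rx": 0, "ry": 0, "rz": 0, "grip": 50}
    - {"tx": 0, "ty": 0, "tz": 0, "rx": 0, "ry": 0, "rz": 0, "grip": 40}
    - {"tx": 0, "ty": 0, "tz": 0, "rx": 0, "ry": 0, "rz": 0, "grip": 30}
    - {"tx": 0, "ty": 0, "tz": 0, "rx": 0, "ry": 0, "rz": 0, "grip": 25}
    - {"tx": 0, "ty": 0, "tz": 0, "rx": 0, "ry": 0, "rz": 0, "grip": 20}

```text
t: 12.48
eef_pos: [462.8, -223.4, 15.9]
tcp_rot: [-1.691, 0.001, 1.489]
ft_force: [0.3, 0.2, 0.0]
opening: 0.306
```

Call:
move_arm:
  rows:
    - {"tx": 0, "ty": 0, "tz": 0, "rx": 0, "ry": 0, "rz": 0, "grip": 15}
    - {"tx": 0, "ty": 0, "tz": 0, "rx": 0, "ry": 0, "rz": 0, "grip": 12}
    - {"tx": 0, "ty": 0, "tz": 0, "rx": 0, "ry": 0, "rz": 0, "grip": 8}
    - {"tx": 0, "ty": 0, "tz": 0, "rx": 0, "ry": 0, "rz": 0, "grip": 4}
    - {"tx": 0, "ty": 0, "tz": 0, "rx": 0, "ry": 0, "rz": 0, "grip": 0}
    - {"tx": 0, "ty": 0, "tz": 0, "rx": 0, "ry": 0, "rz": 0, "grip": 0}
    - {"tx": 0, "ty": 0, "tz": 0, "rx": 0, "ry": 0, "rz": 0, "grip": 0}
    - {"tx": 0, "ty": 0, "tz": 0, "rx": 0, "ry": 0, "rz": 0, "grip": 0}

```text
t: 13.15
eef_pos: [462.8, -223.3, 15.8]
tcp_rot: [-1.691, 0.001, 1.489]
ft_force: [-0.7, 0.2, 4.4]
opening: 0.123
```

```bash
python3 go.py 462.5 -223 14 -1.69 0 1.486
```

```text
t 13.15 pos [ 462.8 -223.3   15.8] rpy [-1.691e+00  1.000e-03  1.489e+00] F [-0.67  0.21  4.38] M [0.25 0.08 0.05] open 0.123 q [-0.61  0.59  2.07  0.16  0.37 -2.25]
shift cm [0.029 0.172 0.049] norm 0.18
turn [ 0.0006  0.0029 -0.0008]
```

Call:
move_arm:
  rows:
    - {"tx": 0, "ty": -0.1, "tz": -0.01, "rx": 0, "ry": 0, "rz": 0, "grip": 0}
    - {"tx": 0, "ty": -0.2, "tz": -0.02, "rx": 0, "ry": 0, "rz": 0, "grip": 0}
    - {"tx": 0, "ty": -0.3, "tz": -0.04, "rx": 0, "ry": 0, "rz": 0, "grip": 0}
    - {"tx": 0, "ty": -0.4, "tz": -0.05, "rx": 0, "ry": 0, "rz": 0, "grip": 0}
    - {"tx": 0, "ty": -0.4, "tz": -0.05, "rx": 0, "ry": 0, "rz": 0, "grip": 0}
    - {"tx": 0, "ty": -0.4, "tz": -0.05, "rx": 0, "ry": 0, "rz": 0, "grip": 0}
    - {"tx": 0, "ty": -0.2, "tz": -0.02, "rx": 0, "ry": 0, "rz": 0, "grip": 0}
    - {"tx": 0, "ty": 0, "tz": 0, "rx": 0, "ry": 0, "rz": 0, "grip": 0}
    - {"tx": 0, "ty": 0, "tz": 0, "rx": 0, "ry": 0, "rz": 0, "grip": 0}
    - {"tx": 0, "ty": 0, "tz": 0, "rx": 0, "ry": 0, "rz": 0, "grip": 0}

```text
t: 13.98
eef_pos: [462.6, -223.3, 35.7]
tcp_rot: [-1.69, 0.001, 1.489]
ft_force: [0.0, -0.3, -3.5]
opening: 0.125
```

```bash
cat > look.py <<'E'
import sys; from fit import *
def shot(tag):
    p,d=cap('side','side'+tag); S=pts('side',d); np.save(f'pics/sideP{tag}.npy',S)
    p1,d1=cap('top','top'+tag); T=pts('top',d1); np.save(f'pics/topP{tag}.npy',T)
    return p,S,p1,T
E
python3 go.py 462.5 -223 35 -1.69 0 1.489
python3 - <<'E'
from look import *
p,S,p1,T=shot('9')
for r in list(range(200,210,1))+list(range(244,256,2)): print(r,[tuple(T[r,k].round().astype(int).tolist()) for k in (385,390,395,400)])
q=T[190:240,365:435].reshape(-1,3); q=q[(q[:,2]<250)]
print(q[q[:,2].argsort()[-8:]].round().tolist())
cv2.imwrite('pics/9c.png',np.hstack([cv2.resize(p[280:420,300:440],None,fx=2.8,fy=2.8,interpolation=2),cv2.resize(p1[180:320,330:470],None,fx=2.8,fy=2.8,interpolation=2)]))
E
```

```text
t 13.98 pos [ 462.6 -223.3   35.7] rpy [-1.690e+00  1.000e-03  1.489e+00] F [ 0.02 -0.25 -3.55] M [ 0.12  0.41 -0.01] open 0.125 q [-0.61  0.56  2.06  0.14  0.42 -2.23]
shift cm [0.025 0.07  0.024] norm 0.08
turn [ 0.0004 -0.0002 -0.0011]
200 [(629, -199, 2), (628, -212, 4), (628, -225, 2), (628, -238, 4)]
201 [(613, -187, 72), (626, -212, 1), (626, -225, -1), (626, -239, -1)]
202 [(611, -187, 70), (611, -199, 72), (611, -212, 69), (611, -224, 69)]
203 [(611, -189, 56), (610, -201, 61), (609, -213, 66), (608, -224, 71)]
204 [(611, -192, 42), (609, -202, 52), (609, -215, 54), (608, -227, 58)]
205 [(610, -193, 33), (610, -206, 35), (609, -218, 39), (608, -229, 43)]
206 [(609, -195, 23), (609, -207, 24), (609, -220, 25), (608, -232, 28)]
207 [(607, -195, 23), (607, -208, 20), (606, -220, 26), (606, -233, 26)]
208 [(604, -194, 24), (604, -208, 22), (603, -219, 29), (604, -234, 22)]
209 [(601, -194, 24), (601, -207, 23), (602, -221, 19), (601, -234, 21)]
244 [(511, -193, 19), (511, -205, 23), (510, -218, 23), (510, -231, 22)]
246 [(506, -192, 24), (505, -205, 25), (505, -218, 22), (505, -230, 25)]
248 [(497, -184, 71), (500, -205, 24), (500, -217, 24), (479, -172, 316)]
250 [(494, -188, 44), (493, -199, 53), (486, -194, 147), (474, -169, 327)]
252 [(482, -171, 149), (482, -183, 146), (472, -166, 293), (469, -166, 341)]
254 [(476, -167, 173), (476, -178, 172), (467, -162, 314), (465, -165, 349)]
[[549.0, -225.0, 162.0], [546.0, -222.0, 163.0], [546.0, -236.0, 163.0], [549.0, -229.0, 164.0], [546.0, -227.0, 164.0], [548.0, -227.0, 164.0], [546.0, -229.0, 165.0], [548.0, -219.0, 165.0]]
```

View pics/9c.png

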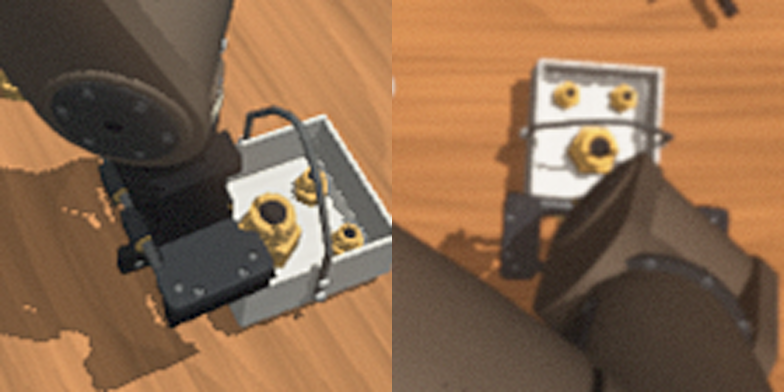

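Call:
move_arm:
  rows:
    - {"tx": 0, "ty": -0.4, "tz": -0.02, "rx": 0, "ry": 0, "rz": 0, "grip": 0}
    - {"tx": 0, "ty": -0.8, "tz": -0.02, "rx": 0, "ry": 0, "rz": 0, "grip": 0}
    - {"tx": 0, "ty": -1.2, "tz": 0, "rx": 0, "ry": 0, "rz": 0, "grip": 0}
    - {"tx": 0, "ty": -1.3, "tz": 0, "rx": 0, "ry": 0, "rz": 0, "grip": 0}
    - {"tx": 0, "ty": -1.3, "tz": 0, "rx": 0, "ry": 0, "rz": 0, "grip": 0}
    - {"tx": 0.3, "ty": -1.3, "tz": 0, "rx": 0, "ry": 0, "rz": 0, "grip": 0}
    - {"tx": 0.6, "ty": -1.3, "tz": 0, "rx": 0, "ry": 0, "rz": 0, "grip": 0}
    - {"tx": 0.9, "ty": -1.3, "tz": 0, "rx": 0, "ry": 0, "rz": 0, "grip": 0}
    - {"tx": 1.1, "ty": -1.3, "tz": 0, "rx": 0, "ry": 0, "rz": 0, "grip": 0}
    - {"tx": 1.3, "ty": -1.3, "tz": 0, "rx": 0, "ry": 0, "rz": 0, "grip": 0}

```text
t: 14.92
eef_pos: [452.6, -180.0, 151.3]
tcp_rot: [-1.691, 0.002, 1.488]
ft_force: [0.1, 1.2, -3.5]
opening: 0.126
```

Call:
move_arm:
  rows:
    - {"tx": 1.3, "ty": -1.3, "tz": 0, "rx": 0, "ry": 0, "rz": 0, "grip": 0}
    - {"tx": 1.3, "ty": -1.2, "tz": 0, "rx": 0, "ry": 0, "rz": 0, "grip": 0}
    - {"tx": 1.3, "ty": -0.9, "tz": 0, "rx": 0, "ry": 0, "rz": 0, "grip": 0}
    - {"tx": 1.3, "ty": -0.6, "tz": 0, "rx": 0, "ry": 0.01, "rz": 0, "grip": 0}
    - {"tx": 1.3, "ty": -0.3, "tz": 0, "rx": 0, "ry": 0.015, "rz": 0, "grip": 0}
    - {"tx": 1.3, "ty": 0, "tz": 0, "rx": 0, "ry": 0.02, "rz": 0, "grip": 0}
    - {"tx": 1.3, "ty": 0, "tz": 0, "rx": 0, "ry": 0.02, "rz": 0, "grip": 0}
    - {"tx": 1.3, "ty": 0, "tz": 0, "rx": 0, "ry": 0.02, "rz": 0, "grip": 0}
    - {"tx": 1.1, "ty": 0, "tz": 0, "rx": 0, "ry": 0.02, "rz": 0, "grip": 0}
    - {"tx": 0.9, "ty": 0, "tz": 0, "rx": 0, "ry": 0.02, "rz": 0, "grip": 0}

```text
t: 15.75
eef_pos: [461.3, -55.7, 193.6]
tcp_rot: [-1.69, -0.014, 1.364]
ft_force: [0.7, -0.9, -3.8]
opening: 0.123
```

```bash
python3 go.py 450 48 197 -1.69 0 1.276
```

```text
t 15.75 pos [461.3 -55.7 193.6] rpy [-1.69  -0.014  1.364] F [ 0.73 -0.85 -3.84] M [ 0.1   0.4  -0.03] open 0.123 q [-0.28  0.23  2.02  0.03  0.77 -1.66]
shift cm [ 9.925 -0.584  3.187] norm 10.44
turn [-0.0007  0.0855  0.0242]
```

Call:
move_arm:
  rows:
    - {"tx": 1.1, "ty": 0, "tz": 0.2, "rx": 0, "ry": 0.015, "rz": 0.004, "grip": 0}
    - {"tx": 1.2, "ty": -0.05, "tz": 0.3, "rx": 0, "ry": 0.02, "rz": 0.006, "grip": 0}
    - {"tx": 1.2, "ty": -0.1, "tz": 0.4, "rx": 0, "ry": 0.02, "rz": 0.006, "grip": 0}
    - {"tx": 1.2, "ty": -0.1, "tz": 0.5, "rx": 0, "ry": 0.02, "rz": 0.005, "grip": 0}
    - {"tx": 1.2, "ty": -0.1, "tz": 0.5, "rx": 0, "ry": 0.01, "rz": 0.003, "grip": 0}
    - {"tx": 1.2, "ty": -0.1, "tz": 0.4, "rx": 0, "ry": 0, "rz": 0, "grip": 0}
    - {"tx": 1.0, "ty": -0.1, "tz": 0.3, "rx": 0, "ry": 0, "rz": 0, "grip": 0}
    - {"tx": 0.8, "ty": 0, "tz": 0.2, "rx": 0, "ry": 0, "rz": 0, "grip": 0}
    - {"tx": 0.3, "ty": 0, "tz": 0.2, "rx": 0, "ry": 0, "rz": 0, "grip": 0}
    - {"tx": 0, "ty": 0, "tz": 0, "rx": 0, "ry": 0, "rz": 0, "grip": 0}

```text
t: 16.58
eef_pos: [455.7, 40.7, 195.5]
tcp_rot: [-1.689, 0.0, 1.278]
ft_force: [0.5, -0.8, -4.2]
opening: 0.125
```

Call:
move_arm:
  rows:
    - {"tx": 0, "ty": 0, "tz": 0, "rx": 0, "ry": 0, "rz": 0, "grip": 0}
    - {"tx": 0, "ty": 0, "tz": 0, "rx": 0, "ry": 0, "rz": 0, "grip": 0}
    - {"tx": 0, "ty": 0, "tz": 0, "rx": 0, "ry": 0, "rz": 0, "grip": 0}

```text
t: 16.83
eef_pos: [456.1, 39.8, 195.4]
tcp_rot: [-1.689, 0.0, 1.277]
ft_force: [0.5, -0.1, -2.6]
opening: 0.119
```

```bash
python3 go.py 461 48 197 -1.69 0 1.276
python3 - <<'E'
from look import *
p,S,p1,T=shot('10')
cv2.imwrite('pics/10c.png',np.hstack([cv2.resize(p[120:300,280:430],None,fx=2.6,fy=2.6,interpolation=2),cv2.resize(p1[120:300,230:380],None,fx=2.6,fy=2.6,interpolation=2)]))
E
```

```text
t 16.83 pos [456.1  39.8 195.4] rpy [-1.689  0.     1.277] F [ 0.47 -0.08 -2.63] M [0.11 0.45 0.  ] open 0.119 q [-0.04  0.22  2.03 -0.04  0.78 -1.29]
shift cm [ 0.926 -0.134 -0.248] norm 0.97
turn [-0.0009  0.0007  0.    ]
```

View pics/10c.png

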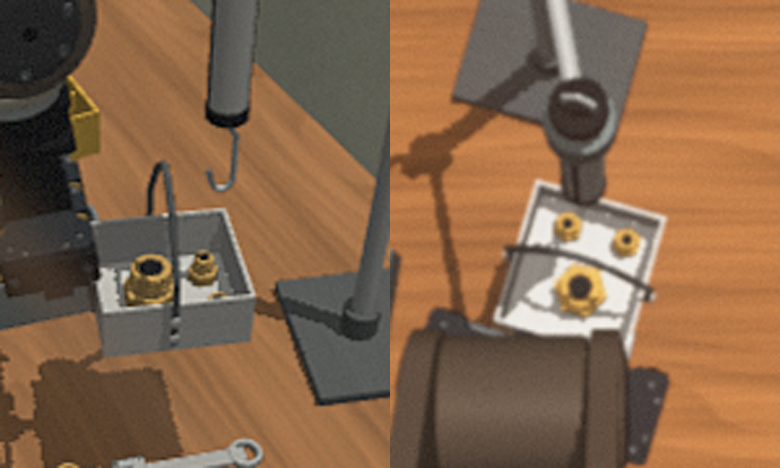

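```bash
cat > bow.py <<'E'
from look import *
fw=np.array([np.cos(.295),-np.sin(.295)]); lf=np.array([np.sin(.295),np.cos(.295)])
seat=np.array([585.3,11.2])
def bow(S,tcp,name,zoff=124.8):
    # points within window around predicted bow
    R=Rm(tcp['tcp_rot']); p=tcp['eef_pos']
    h=R[:2,0]; h=h/np.linalg.norm(h); f=np.array([h[1],-h[0]])
    b=p[:2]+84.3*f; 
    q=S.reshape(-1,3); d=q[:,:2]-b; a=d@f; l=d@h
    m=(abs(a)<25)&(abs(l)<30)&(q[:,2]>p[2]+zoff-25)&(q[:,2]<p[2]+zoff+15)
    q=q[m]; a=a[m]; l=l[m]
    k=q[:,2]>np.percentile(q[:,2],60) if len(q)>5 else slice(None)
    print(name,len(q),'pred',b.round(1),(p[2]+zoff).round(1),'top pts mean',q[k].mean(0).round(1),'max z',np.sort(q[:,2])[-5:].round(1),'along',np.median(a[k]).round(1),'lat',l[k].mean().round(1))
    d=q[k].mean(0)[:2]-seat; print('   rel seat fwd',(d@fw).round(1),'left',(d@lf).round(1))
    return q,a,l
E
python3 - <<'E'
from bow import *
S=np.load('pics/sideP10.npy');T=np.load('pics/topP10.npy'); s=env.state()
q,a,l=bow(S,s,'side'); o=l.argsort()
for i in o[::max(1,len(o)//25)]: print(l[i].round(1),a[i].round(1),q[i].round(0).tolist())
q,a,l=bow(T,s,'top'); o=l.argsort()
for i in o[::max(1,len(o)//25)]: print(l[i].round(1),a[i].round(1),q[i].round(0).tolist())
E
```

```text
side 67 pred [536.8  15.4] 320.1 top pts mean [536.8  11.8 318.5] max z [320.1 320.2 320.8 321.1 321.3] along 1.1 lat -3.5
   rel seat fwd -46.6 left -13.6
-29.6 -0.7 [528.0, -13.0, 298.0]
-27.5 -0.6 [528.0, -11.0, 308.0]
-27.3 -0.4 [529.0, -11.0, 301.0]
-26.9 1.6 [530.0, -11.0, 305.0]
-26.5 -0.3 [529.0, -10.0, 303.0]
-24.0 2.1 [532.0, -8.0, 305.0]
-23.3 2.1 [532.0, -7.0, 310.0]
-21.7 -1.4 [529.0, -5.0, 304.0]
-21.5 0.5 [531.0, -5.0, 308.0]
-21.2 0.5 [531.0, -5.0, 311.0]
-20.0 2.7 [534.0, -4.0, 309.0]
-18.9 0.9 [532.0, -3.0, 311.0]
-17.1 -0.8 [531.0, -1.0, 315.0]
-16.0 3.4 [535.0, -1.0, 314.0]
-14.9 3.7 [536.0, 0.0, 310.0]
-14.7 -0.4 [532.0, 1.0, 315.0]
-13.4 3.9 [537.0, 1.0, 314.0]
-12.7 3.9 [537.0, 2.0, 316.0]
-11.4 0.3 [534.0, 4.0, 315.0]
-9.6 -1.4 [533.0, 7.0, 316.0]
-8.8 2.7 [537.0, 6.0, 318.0]
-7.6 2.8 [537.0, 7.0, 319.0]
-6.4 1.1 [536.0, 9.0, 319.0]
-4.8 -0.5 [535.0, 11.0, 318.0]
-3.4 1.6 [537.0, 12.0, 321.0]
-3.3 -0.3 [536.0, 12.0, 319.0]
1.3 2.5 [540.0, 16.0, 320.0]
2.4 -1.2 [536.0, 18.0, 317.0]
5.0 1.2 [539.0, 20.0, 320.0]
6.3 -0.5 [538.0, 22.0, 319.0]
10.2 -1.6 [538.0, 26.
[... 537 characters left out ...]
16.0]
-12.8 -3.1 [530.0, 4.0, 318.0]
-11.1 2.7 [536.0, 4.0, 317.0]
-9.3 2.2 [536.0, 6.0, 317.0]
-7.7 1.0 [536.0, 8.0, 321.0]
-5.8 0.5 [536.0, 10.0, 321.0]
-4.1 -0.3 [535.0, 12.0, 323.0]
-2.4 -1.1 [535.0, 13.0, 325.0]
-0.3 -1.0 [536.0, 15.0, 320.0]
1.5 -1.7 [536.0, 17.0, 322.0]
3.4 -2.0 [536.0, 19.0, 320.0]
5.2 -2.6 [536.0, 21.0, 320.0]
7.1 -2.9 [536.0, 23.0, 318.0]
8.7 2.6 [542.0, 23.0, 319.0]
10.5 1.8 [542.0, 25.0, 321.0]
12.5 1.7 [542.0, 27.0, 318.0]
14.5 1.4 [542.0, 29.0, 316.0]
16.3 0.8 [542.0, 31.0, 316.0]
18.3 0.7 [543.0, 33.0, 313.0]
20.4 0.5 [543.0, 35.0, 310.0]
22.0 -0.4 [543.0, 37.0, 313.0]
24.2 -0.5 [543.0, 39.0, 309.0]
26.0 -1.1 [543.0, 41.0, 310.0]
28.2 -1.1 [544.0, 43.0, 306.0]
```

Call:
move_arm:
  rows:
    - {"tx": 0.3, "ty": -0.1, "tz": 0, "rx": 0, "ry": 0, "rz": 0, "grip": 0}
    - {"tx": 0.4, "ty": -0.1, "tz": -0.15, "rx": 0, "ry": 0, "rz": 0, "grip": 0}
    - {"tx": 0.3, "ty": -0.05, "tz": -0.4, "rx": 0, "ry": 0, "rz": 0, "grip": 0}
    - {"tx": 0, "ty": 0.05, "tz": -0.6, "rx": 0, "ry": 0, "rz": 0, "grip": 0}
    - {"tx": 0, "ty": 0.07, "tz": -0.6, "rx": 0, "ry": 0, "rz": 0, "grip": 0}
    - {"tx": 0, "ty": 0.07, "tz": -0.6, "rx": 0, "ry": 0, "rz": 0, "grip": 0}
    - {"tx": 0, "ty": 0.07, "tz": -0.5, "rx": 0, "ry": 0, "rz": 0, "grip": 0}
    - {"tx": 0, "ty": 0.04, "tz": -0.3, "rx": 0, "ry": 0, "rz": 0, "grip": 0}
    - {"tx": 0, "ty": 0, "tz": 0, "rx": 0, "ry": 0, "rz": 0, "grip": 0}
    - {"tx": 0, "ty": 0, "tz": 0, "rx": 0, "ry": 0, "rz": 0, "grip": 0}

```text
t: 17.77
eef_pos: [488.9, 40.6, 198.4]
tcp_rot: [-1.689, 0.0, 1.277]
ft_force: [-0.0, 0.1, -3.9]
opening: 0.124
```

Run:
```python
from bow import *
import go
s=env.state(); 
p,S,p1,T=shot('11')
bow(S,s,'side');bow(T,s,'top')
R=Rm(s['tcp_rot']);h=R[:2,0]/np.linalg.norm(R[:2,0]);f=np.array([h[1],-h[0]]); b=s['eef_pos'][:2]+84.3*f-seat; print('pred rel',(b@fw).round(1),(b@lf).round(1))
go.d([585.3-81-0.96, 11.2+24.5+.3,198])
cv2.imwrite('pics/11c.png',np.hstack([cv2.resize(p[150:250,310:420],None,fx=4,fy=4,interpolation=2),cv2.resize(p1[120:220,260:350],None,fx=4,fy=4,interpolation=2)]))
```

```text
side 91 pred [569.6  16.2] 323.2 top pts mean [576.3  11.4 323.7] max z [332.5 332.8 336.2 338.  338.1] along 1.9 lat -2.7
   rel seat fwd -8.7 left -2.5
top 98 pred [569.6  16.2] 323.2 top pts mean [569.8  18.3 323.4] max z [325.9 326.1 326.6 326.9 327.4] along -0.5 lat 2.0
   rel seat fwd -16.9 left 2.2
pred rel -16.5 0.2
t 17.87 pos [488.7  40.7 198.5] rpy [-1.689  0.     1.277] F [-0.92 -0.14 -3.17] M [0.18 0.4  0.04] open 0.122 q [-0.03  0.26  1.96 -0.04  0.81 -1.28]
shift cm [-0.031  0.234 -1.521] norm 1.54
```

View pics/11c.png

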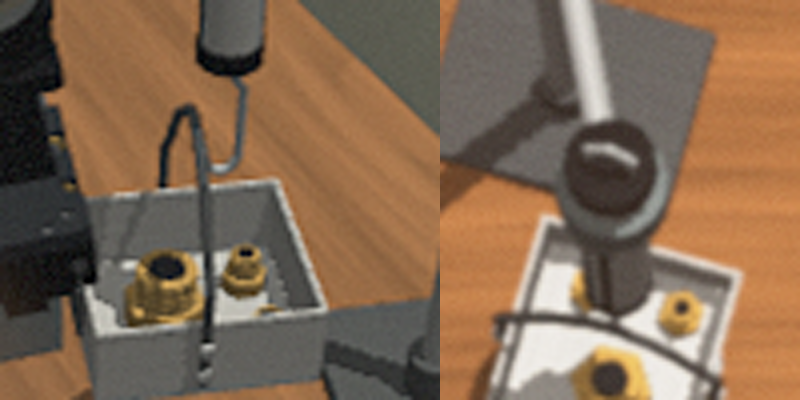

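Call:
move_arm:
  rows:
    - {"tx": 0, "ty": 0.02, "tz": -0.2, "rx": 0, "ry": 0, "rz": 0, "grip": 0}
    - {"tx": 0, "ty": 0.03, "tz": -0.3, "rx": 0, "ry": 0, "rz": 0, "grip": 0}
    - {"tx": 0, "ty": 0.04, "tz": -0.3, "rx": 0, "ry": 0, "rz": 0, "grip": 0}
    - {"tx": 0, "ty": 0.04, "tz": -0.3, "rx": 0, "ry": 0, "rz": 0, "grip": 0}
    - {"tx": 0, "ty": 0.03, "tz": -0.25, "rx": 0, "ry": 0, "rz": 0, "grip": 0}
    - {"tx": 0, "ty": 0.02, "tz": -0.15, "rx": 0, "ry": 0, "rz": 0, "grip": 0}
    - {"tx": 0, "ty": 0, "tz": 0, "rx": 0, "ry": 0, "rz": 0, "grip": 0}
    - {"tx": 0, "ty": 0, "tz": 0, "rx": 0, "ry": 0, "rz": 0, "grip": 0}
    - {"tx": 0, "ty": 0, "tz": 0, "rx": 0, "ry": 0, "rz": 0, "grip": 0}

```text
t: 18.62
eef_pos: [503.3, 36.4, 198.5]
tcp_rot: [-1.689, 0.0, 1.277]
ft_force: [0.2, 0.6, -3.6]
opening: 0.119
```

```bash
cat > chk.py <<'E'
from bow import *
import go
def run(tag):
    s=env.state(); p,S,p1,T=shot(tag)
    try: bow(T,s,'top')
    except Exception as e: print(e)
    R=Rm(s['tcp_rot']);h=R[:2,0]/np.linalg.norm(R[:2,0]);f=np.array([h[1],-h[0]]); b=s['eef_pos'][:2]+84.3*f-seat; print('pred rel',(b@fw).round(1),(b@lf).round(1),'bow z',s['eef_pos'][2]+124.8)
    go.d(s['eef_pos'])
    cv2.imwrite(f'pics/{tag}c.png',np.hstack([cv2.resize(p[140:240,310:420],None,fx=5,fy=5,interpolation=2),cv2.resize(p1[140:240,275:325],None,fx=5,fy=5,interpolation=2)]))
import sys; run(sys.argv[1])
E
python3 chk.py 12
```

```text
top 52 pred [584.  12.] 323.3 top pts mean [583.1  10.9 316.1] max z [318.  318.7 319.  319.5 321.2] along -0.7 lat -1.3
   rel seat fwd -2.0 left -0.9
pred rel -1.5 0.4 bow z 323.3275931030354
t 18.72 pos [503.3  36.4 198.6] rpy [-1.689 -0.     1.277] F [-0.1   0.06 -3.57] M [ 0.1   0.42 -0.  ] open 0.123 q [-0.04  0.28  1.92 -0.04  0.82 -1.29]
shift cm [-0.005  0.003 -0.002] norm 0.01
```

View pics/12c.png

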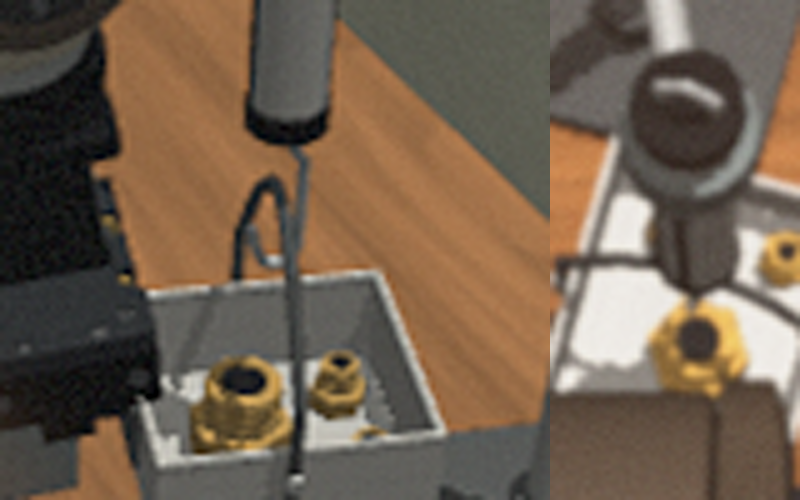

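Call:
move_arm:
  rows:
    - {"tx": 0, "ty": 0.1, "tz": -0.1, "rx": 0, "ry": 0, "rz": 0, "grip": 0}
    - {"tx": 0, "ty": 0.3, "tz": 0.03, "rx": 0, "ry": 0, "rz": 0, "grip": 0}
    - {"tx": 0, "ty": 0.35, "tz": 0.04, "rx": 0, "ry": 0, "rz": 0, "grip": 0}
    - {"tx": 0, "ty": 0.35, "tz": 0.04, "rx": 0, "ry": 0, "rz": 0, "grip": 0}
    - {"tx": 0, "ty": 0.35, "tz": 0.04, "rx": 0, "ry": 0, "rz": 0, "grip": 0}
    - {"tx": 0, "ty": 0.35, "tz": 0.04, "rx": 0, "ry": 0, "rz": 0, "grip": 0}
    - {"tx": 0, "ty": 0.35, "tz": 0.04, "rx": 0, "ry": 0, "rz": 0, "grip": 0}
    - {"tx": 0, "ty": 0.2, "tz": 0.025, "rx": 0, "ry": 0, "rz": 0, "grip": 0}
    - {"tx": 0, "ty": 0.1, "tz": 0.01, "rx": 0, "ry": 0, "rz": 0, "grip": 0}
    - {"tx": 0, "ty": 0, "tz": 0, "rx": 0, "ry": 0, "rz": 0, "grip": 0}

```text
t: 19.55
eef_pos: [504.5, 36.0, 173.8]
tcp_rot: [-1.689, 0.0, 1.277]
ft_force: [-0.3, 0.2, -3.6]
opening: 0.125
```

```bash
python3 chk.py 13
```

```text
top 58 pred [585.2  11.6] 298.6 top pts mean [580.2   8.  297.6] max z [300.1 308.1 309.8 310.3 313.1] along -2.5 lat -4.9
   rel seat fwd -4.0 left -4.5
pred rel -0.2 0.4 bow z 298.5829980253223
t 19.65 pos [504.7  36.  174.1] rpy [-1.689 -0.     1.277] F [ 0.09  0.54 -2.75] M [ 0.14  0.34 -0.  ] open 0.123 q [-0.04  0.32  1.95 -0.04  0.76 -1.29]
shift cm [-0.006  0.033  0.018] norm 0.04
```

View pics/13c.png

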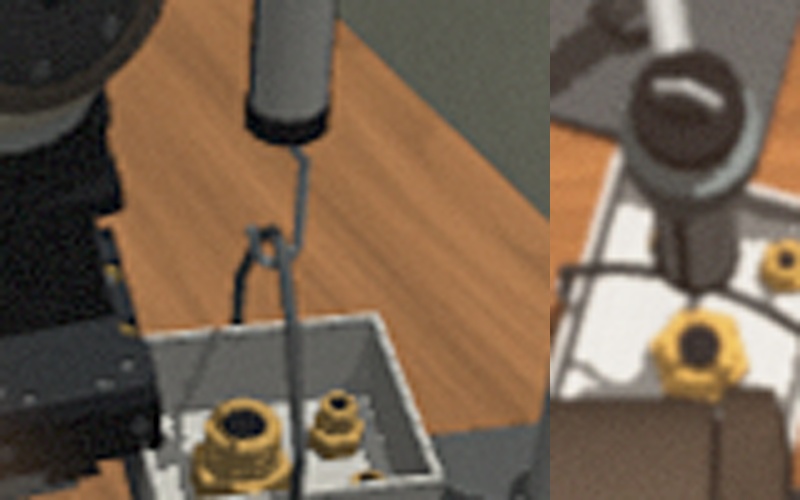

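Call:
move_arm:
  rows:
    - {"tx": 0, "ty": 0.1, "tz": 0.012, "rx": 0, "ry": 0, "rz": 0, "grip": 0}
    - {"tx": 0, "ty": 0.15, "tz": 0.018, "rx": 0, "ry": 0, "rz": 0, "grip": 0}
    - {"tx": 0, "ty": 0.15, "tz": 0.018, "rx": 0, "ry": 0, "rz": 0, "grip": 0}
    - {"tx": 0, "ty": 0.15, "tz": 0.018, "rx": 0, "ry": 0, "rz": 0, "grip": 0}
    - {"tx": 0, "ty": 0.15, "tz": 0.018, "rx": 0, "ry": 0, "rz": 0, "grip": 0}
    - {"tx": 0, "ty": 0.15, "tz": 0.018, "rx": 0, "ry": 0, "rz": 0, "grip": 0}
    - {"tx": 0, "ty": 0.15, "tz": 0.018, "rx": 0, "ry": 0, "rz": 0, "grip": 0}
    - {"tx": 0, "ty": 0.15, "tz": 0.018, "rx": 0, "ry": 0, "rz": 0, "grip": 0}
    - {"tx": 0, "ty": 0.15, "tz": 0.018, "rx": 0, "ry": 0, "rz": 0, "grip": 0}
    - {"tx": 0, "ty": 0.15, "tz": 0.018, "rx": 0, "ry": 0, "rz": 0, "grip": 0}

```text
t: 20.48
eef_pos: [504.7, 36.0, 159.3]
tcp_rot: [-1.689, -0.0, 1.277]
ft_force: [0.4, -0.4, -3.1]
opening: 0.122
```

Call:
move_arm:
  rows:
    - {"tx": 0, "ty": 0.15, "tz": 0.018, "rx": 0, "ry": 0, "rz": 0, "grip": 0}
    - {"tx": 0, "ty": 0.15, "tz": 0.018, "rx": 0, "ry": 0, "rz": 0, "grip": 0}
    - {"tx": 0, "ty": 0.15, "tz": 0.018, "rx": 0, "ry": 0, "rz": 0, "grip": 0}
    - {"tx": 0, "ty": 0.15, "tz": 0.018, "rx": 0, "ry": 0, "rz": 0, "grip": 0}
    - {"tx": 0, "ty": 0.15, "tz": 0.018, "rx": 0, "ry": 0, "rz": 0, "grip": 0}
    - {"tx": 0, "ty": 0.15, "tz": 0.018, "rx": 0, "ry": 0, "rz": 0, "grip": 0}
    - {"tx": 0, "ty": 0.15, "tz": 0.018, "rx": 0, "ry": 0, "rz": 0, "grip": 0}
    - {"tx": 0, "ty": 0.15, "tz": 0.018, "rx": 0, "ry": 0, "rz": 0, "grip": 0}
    - {"tx": 0, "ty": 0.1, "tz": 0.012, "rx": 0, "ry": 0, "rz": 0, "grip": 0}
    - {"tx": 0, "ty": 0.05, "tz": 0.006, "rx": 0, "ry": 0, "rz": 0, "grip": 0}

```text
t: 21.32
eef_pos: [504.6, 36.0, 145.7]
tcp_rot: [-1.689, 0.0, 1.277]
ft_force: [0.3, 0.6, -2.1]
opening: 0.127
```

```bash
python3 chk.py 14
```

```text
top 78 pred [585.3  11.6] 270.5 top pts mean [581.4  10.5 272. ] max z [273.8 283.3 283.4 283.5 285.1] along -2.0 lat -2.2
   rel seat fwd -3.6 left -1.8
pred rel -0.2 0.4 bow z 270.4951964157207
t 21.42 pos [504.6  36.  145.8] rpy [-1.689  0.     1.277] F [ 0.08  1.28 -2.53] M [ 0.11  0.29 -0.01] open 0.124 q [-0.04  0.36  1.99 -0.05  0.68 -1.29]
shift cm [-0.002  0.008  0.002] norm 0.01
```

View pics/14c.png

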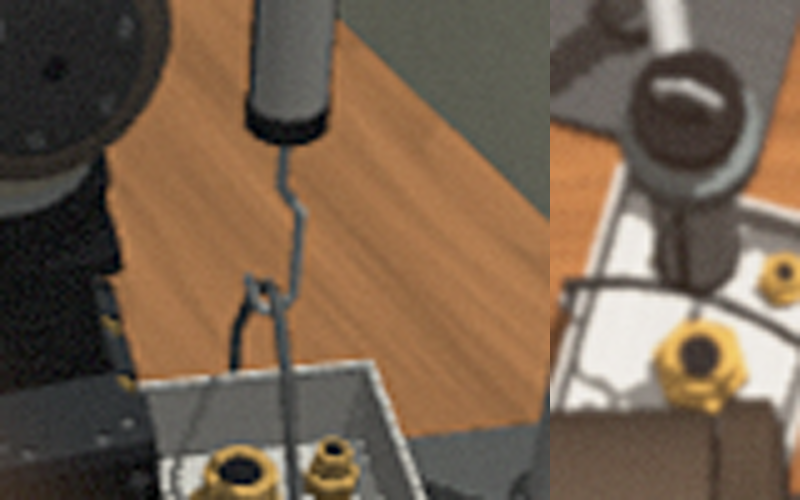

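Call:
move_arm:
  rows:
    - {"tx": 0, "ty": 0.06, "tz": 0.007, "rx": 0, "ry": 0, "rz": 0, "grip": 0}
    - {"tx": 0, "ty": 0.12, "tz": 0.014, "rx": 0, "ry": 0, "rz": 0, "grip": 0}
    - {"tx": 0, "ty": 0.16, "tz": 0.019, "rx": 0, "ry": 0, "rz": 0, "grip": 0}
    - {"tx": 0, "ty": 0.16, "tz": 0.019, "rx": 0, "ry": 0, "rz": 0, "grip": 0}
    - {"tx": 0, "ty": 0.16, "tz": 0.019, "rx": 0, "ry": 0, "rz": 0, "grip": 0}
    - {"tx": 0, "ty": 0.16, "tz": 0.019, "rx": 0, "ry": 0, "rz": 0, "grip": 0}
    - {"tx": 0, "ty": 0.16, "tz": 0.019, "rx": 0, "ry": 0, "rz": 0, "grip": 0}
    - {"tx": 0, "ty": 0.16, "tz": 0.019, "rx": 0, "ry": 0, "rz": 0, "grip": 0}
    - {"tx": 0, "ty": 0.16, "tz": 0.019, "rx": 0, "ry": 0, "rz": 0, "grip": 0}
    - {"tx": 0, "ty": 0.16, "tz": 0.019, "rx": 0, "ry": 0, "rz": 0, "grip": 0}

```text
t: 22.25
eef_pos: [504.6, 36.0, 131.0]
tcp_rot: [-1.689, -0.0, 1.277]
ft_force: [-0.1, -0.9, -1.4]
opening: 0.125
```

Call:
move_arm:
  rows:
    - {"tx": 0, "ty": 0.16, "tz": 0.019, "rx": 0, "ry": 0, "rz": 0, "grip": 0}
    - {"tx": 0, "ty": 0.16, "tz": 0.019, "rx": 0, "ry": 0, "rz": 0, "grip": 0}
    - {"tx": 0, "ty": 0.16, "tz": 0.019, "rx": 0, "ry": 0, "rz": 0, "grip": 0}
    - {"tx": 0, "ty": 0.16, "tz": 0.019, "rx": 0, "ry": 0, "rz": 0, "grip": 0}
    - {"tx": 0, "ty": 0.16, "tz": 0.019, "rx": 0, "ry": 0, "rz": 0, "grip": 0}
    - {"tx": 0, "ty": 0.16, "tz": 0.019, "rx": 0, "ry": 0, "rz": 0, "grip": 0}
    - {"tx": 0, "ty": 0.16, "tz": 0.019, "rx": 0, "ry": 0, "rz": 0, "grip": 0}
    - {"tx": 0, "ty": 0.16, "tz": 0.019, "rx": 0, "ry": 0, "rz": 0, "grip": 0}
    - {"tx": 0, "ty": 0.1, "tz": 0.012, "rx": 0, "ry": 0, "rz": 0, "grip": 0}
    - {"tx": 0, "ty": 0.05, "tz": 0.006, "rx": 0, "ry": 0, "rz": 0, "grip": 0}

```text
t: 23.08
eef_pos: [504.6, 36.0, 116.6]
tcp_rot: [-1.689, 0.0, 1.277]
ft_force: [0.2, -0.6, -1.9]
opening: 0.124
```

Call:
move_arm:
  rows:
    - {"tx": 0, "ty": 0, "tz": 0, "rx": 0, "ry": 0, "rz": 0, "grip": 0}
    - {"tx": 0, "ty": 0, "tz": 0, "rx": 0, "ry": 0, "rz": 0, "grip": 0}

```text
t: 23.25
eef_pos: [504.6, 36.0, 116.8]
tcp_rot: [-1.689, -0.0, 1.277]
ft_force: [0.3, -0.5, -0.8]
opening: 0.121
```

```bash
python3 - <<'E'
from h import *
F=[]
for i in range(10):
    env.read_camera('top'); s=env.state(); F.append(np.r_[s['ft_force'],s['moment']])
F=np.array(F); print(F.mean(0).round(2),F.std(0).round(2),s['t'],s['eef_pos'])
E
python3 chk.py 15
```

```text
[ 0.03 -0.26 -0.71  0.02  0.12 -0.02] [0.47 0.32 0.51 0.03 0.02 0.03] 23.75 [504.58082486  36.02475097 116.74501625]
top 92 pred [585.3  11.6] 241.5 top pts mean [583.   12.3 244.5] max z [252.8 253.4 253.6 255.3 255.3] along -1.5 lat -0.0
   rel seat fwd -2.5 left 0.4
pred rel -0.1 0.4 bow z 241.54501625407744
t 23.85 pos [504.6  36.  116.8] rpy [-1.689 -0.     1.277] F [ 0.21 -0.   -0.16] M [ 0.06  0.14 -0.03] open 0.126 q [-0.04  0.41  2.02 -0.05  0.61 -1.28]
shift cm [-0.002  0.002  0.002] norm 0.0
```

View pics/15c.png

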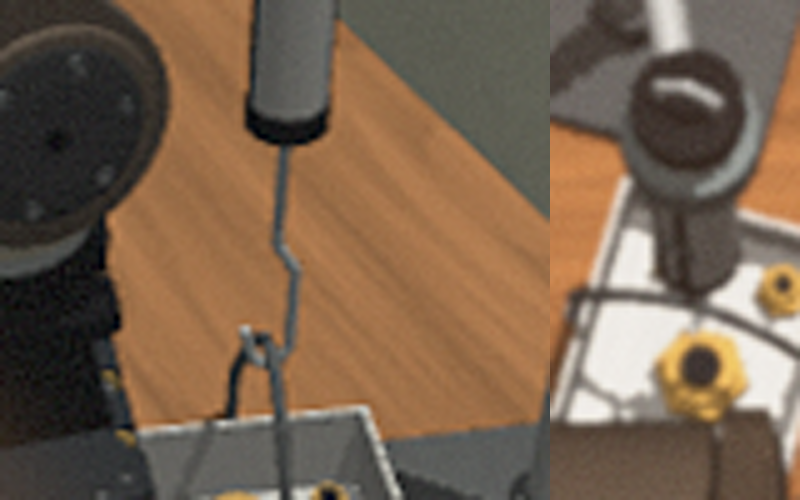

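Call:
move_arm:
  rows:
    - {"tx": 0, "ty": 0.06, "tz": 0.007, "rx": 0, "ry": 0, "rz": 0, "grip": 0}
    - {"tx": 0, "ty": 0.12, "tz": 0.014, "rx": 0, "ry": 0, "rz": 0, "grip": 0}
    - {"tx": 0, "ty": 0.15, "tz": 0.018, "rx": 0, "ry": 0, "rz": 0, "grip": 0}
    - {"tx": 0, "ty": 0.15, "tz": 0.018, "rx": 0, "ry": 0, "rz": 0, "grip": 0}
    - {"tx": 0, "ty": 0.15, "tz": 0.018, "rx": 0, "ry": 0, "rz": 0, "grip": 0}
    - {"tx": 0, "ty": 0.12, "tz": 0.014, "rx": 0, "ry": 0, "rz": 0, "grip": 0}
    - {"tx": 0, "ty": 0.05, "tz": 0.006, "rx": 0, "ry": 0, "rz": 0, "grip": 0}
    - {"tx": 0, "ty": 0, "tz": 0, "rx": 0, "ry": 0, "rz": 0, "grip": 0}
    - {"tx": 0, "ty": 0, "tz": 0, "rx": 0, "ry": 0, "rz": 0, "grip": 0}

```text
t: 24.6
eef_pos: [504.6, 36.0, 108.7]
tcp_rot: [-1.689, 0.0, 1.277]
ft_force: [-0.1, 0.1, -0.8]
opening: 0.125
```

```bash
cat > avg.py <<'E'
from h import *
import sys
F=[]
for i in range(int(sys.argv[1])):
    env.read_camera('top'); s=env.state(); F.append(np.r_[s['ft_force'],s['moment']])
F=np.array(F); print(F.mean(0).round(3),(F.std(0)/len(F)**.5).round(3),s['t'],s['eef_pos'],s['tau'].round(2))
E
python3 avg.py 40
```

```text
[ 0.422 -0.33  -0.341  0.009  0.062 -0.023] [0.082 0.065 0.087 0.005 0.005 0.005] 26.6 [504.59979271  36.00103903 108.68245954] [ 1.900e-01 -4.834e+01 -1.758e+01 -6.000e-02 -2.200e-01 -2.000e-02]
```

Call:
move_arm:
  rows:
    - {"tx": 0, "ty": 0.06, "tz": 0.007, "rx": 0, "ry": 0, "rz": 0, "grip": 0}
    - {"tx": 0, "ty": 0.12, "tz": 0.014, "rx": 0, "ry": 0, "rz": 0, "grip": 0}
    - {"tx": 0, "ty": 0.15, "tz": 0.018, "rx": 0, "ry": 0, "rz": 0, "grip": 0}
    - {"tx": 0, "ty": 0.12, "tz": 0.014, "rx": 0, "ry": 0, "rz": 0, "grip": 0}
    - {"tx": 0, "ty": 0.05, "tz": 0.006, "rx": 0, "ry": 0, "rz": 0, "grip": 0}
    - {"tx": 0, "ty": 0, "tz": 0, "rx": 0, "ry": 0, "rz": 0, "grip": 0}
    - {"tx": 0, "ty": 0, "tz": 0, "rx": 0, "ry": 0, "rz": 0, "grip": 0}

```text
t: 27.18
eef_pos: [504.6, 36.0, 103.6]
tcp_rot: [-1.689, 0.0, 1.277]
ft_force: [1.0, 0.2, -0.3]
opening: 0.123
```

```bash
python3 avg.py 60; python3 chk.py 16
```

```text
[ 0.298 -0.255 -0.074  0.     0.026 -0.021] [0.067 0.067 0.065 0.004 0.004 0.003] 30.1833 [504.60821284  36.01536604 103.6345856 ] [ 2.100e-01 -4.844e+01 -1.710e+01 -5.000e-02 -1.800e-01 -2.000e-02]
top 91 pred [585.3  11.6] 228.4 top pts mean [584.6  13.1 231.1] max z [235.2 236.1 239.9 241.2 241.3] along -0.6 lat 1.2
   rel seat fwd -1.2 left 1.6
pred rel -0.1 0.4 bow z 228.43458560005178
t 30.28 pos [504.6  36.  103.7] rpy [-1.689  0.     1.277] F [ 0.66 -0.16 -0.1 ] M [-0.02  0.02 -0.01] open 0.127 q [-0.04  0.43  2.03 -0.05  0.57 -1.28]
shift cm [-0.001  0.002 -0.001] norm 0.0
```

View pics/16c.png

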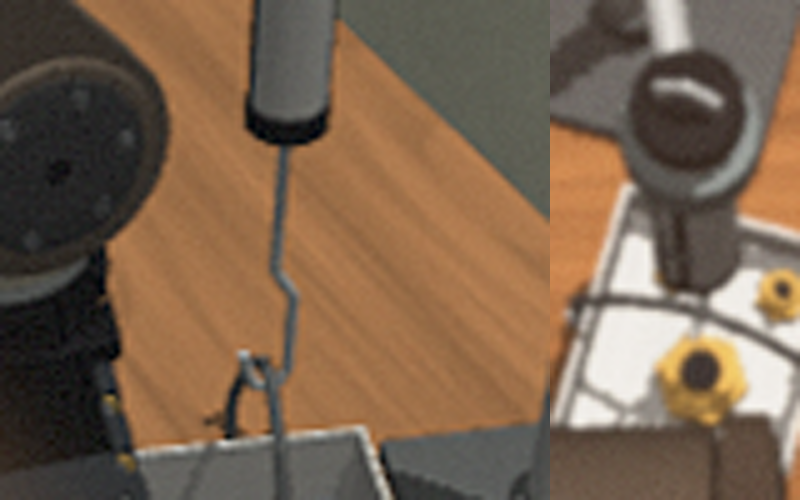

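View pics/side16.png

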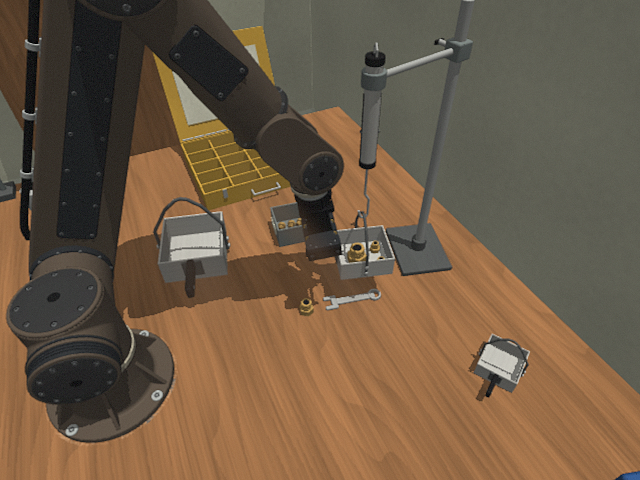

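Call:
move_arm:
  rows:
    - {"tx": 0, "ty": 0.01, "tz": -0.05, "rx": 0, "ry": 0, "rz": 0, "grip": 0}
    - {"tx": 0, "ty": 0.01, "tz": -0.05, "rx": 0, "ry": 0, "rz": 0, "grip": 0}
    - {"tx": 0, "ty": 0.01, "tz": -0.05, "rx": 0, "ry": 0, "rz": 0, "grip": 0}
    - {"tx": 0, "ty": 0, "tz": -0.05, "rx": 0, "ry": 0, "rz": 0, "grip": 0}
    - {"tx": 0, "ty": 0, "tz": 0, "rx": 0, "ry": 0, "rz": 0, "grip": 0}
    - {"tx": 0, "ty": 0, "tz": 0, "rx": 0, "ry": 0, "rz": 0, "grip": 0}

```text
t: 30.78
eef_pos: [506.2, 35.4, 103.5]
tcp_rot: [-1.688, 0.0, 1.277]
ft_force: [-4.4, 1.3, -0.3]
opening: 0.126
```

```bash
python3 avg.py 60; python3 chk.py 17
```

```text
[-4.528  0.846 -0.158  0.093  0.445 -0.073] [0.064 0.062 0.059 0.004 0.004 0.004] 33.7833 [506.52690861  35.43333692 103.56868709] [ -0.49 -48.54 -19.73  -0.19  -1.    -0.07]
top 92 pred [587.2  11. ] 228.4 top pts mean [584.8  12.8 231.8] max z [234.5 235.3 242.5 242.7 243.3] along -2.1 lat 0.9
   rel seat fwd -0.9 left 1.4
pred rel 1.9 0.4 bow z 228.36868708567414
t 33.88 pos [506.5  35.4 103.6] rpy [-1.689  0.     1.277] F [-5.54  0.49 -1.04] M [ 0.05  0.46 -0.06] open 0.126 q [-0.04  0.43  2.02 -0.05  0.57 -1.28]
shift cm [ 0.    -0.001 -0.001] norm 0.0
```

View pics/17c.png

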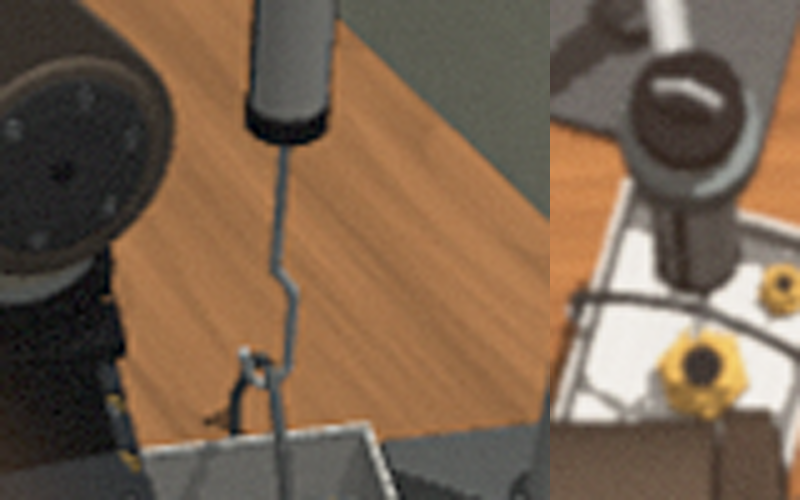

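Call:
move_arm:
  rows:
    - {"tx": 0, "ty": -0.01, "tz": 0.05, "rx": 0, "ry": 0, "rz": 0, "grip": 0}
    - {"tx": 0, "ty": -0.01, "tz": 0.05, "rx": 0, "ry": 0, "rz": 0, "grip": 0}
    - {"tx": 0, "ty": 0, "tz": 0.05, "rx": 0, "ry": 0, "rz": 0, "grip": 0}
    - {"tx": 0, "ty": 0, "tz": 0.03, "rx": 0, "ry": 0, "rz": 0, "grip": 0}
    - {"tx": 0, "ty": 0, "tz": 0, "rx": 0, "ry": 0, "rz": 0, "grip": 0}
    - {"tx": 0, "ty": 0, "tz": 0, "rx": 0, "ry": 0, "rz": 0, "grip": 0}

```text
t: 34.38
eef_pos: [505.2, 35.9, 103.7]
tcp_rot: [-1.69, -0.0, 1.277]
ft_force: [0.4, -1.0, -0.4]
opening: 0.123
```

```bash
python3 avg.py 40; python3 go.py 504.6 36 102
```

```text
[ 1.599 -1.097 -0.086 -0.062 -0.052 -0.066] [0.083 0.067 0.073 0.004 0.004 0.005] 36.3833 [504.80001462  35.95919306 103.56167634] [ 7.200e-01 -4.853e+01 -1.649e+01 -1.000e-02 -0.000e+00 -7.000e-02]
t 36.38 pos [504.8  36.  103.6] rpy [-1.689  0.     1.277] F [ 1.07 -0.89  0.16] M [-0.07 -0.06 -0.09] open 0.121 q [-0.04  0.43  2.03 -0.05  0.57 -1.28]
shift cm [-0.002  0.153  0.039] norm 0.16
```

Call:
move_arm:
  rows:
    - {"tx": 0, "ty": 0, "tz": -0.03, "rx": 0, "ry": 0, "rz": 0, "grip": 0}
    - {"tx": 0, "ty": 0, "tz": -0.03, "rx": 0, "ry": 0, "rz": 0, "grip": 0}
    - {"tx": 0, "ty": 0, "tz": 0, "rx": 0, "ry": 0, "rz": 0, "grip": 0}
    - {"tx": 0, "ty": 0, "tz": 0, "rx": 0, "ry": 0, "rz": 0, "grip": 0}

```text
t: 36.72
eef_pos: [505.1, 35.8, 103.5]
tcp_rot: [-1.689, 0.0, 1.277]
ft_force: [-0.1, -1.0, -0.5]
opening: 0.121
```

```bash
python3 avg.py 20
```

```text
[-1.633 -0.255 -0.317  0.008  0.195 -0.074] [0.131 0.106 0.079 0.006 0.01  0.007] 37.7167 [505.32594095  35.80880867 103.62115406] [ 3.000e-02 -4.851e+01 -1.836e+01 -1.100e-01 -5.800e-01 -7.000e-02]
```

Call:
move_arm:
  rows:
    - {"tx": 0, "ty": 0, "tz": 0.03, "rx": 0, "ry": 0, "rz": 0, "grip": 0}
    - {"tx": 0, "ty": 0, "tz": 0, "rx": 0, "ry": 0, "rz": 0, "grip": 0}
    - {"tx": 0, "ty": 0, "tz": 0, "rx": 0, "ry": 0, "rz": 0, "grip": 0}

```text
t: 37.97
eef_pos: [505.2, 35.8, 103.7]
tcp_rot: [-1.689, -0.0, 1.277]
ft_force: [-0.6, -0.8, -0.0]
opening: 0.121
```

```bash
python3 avg.py 20
```

```text
[-0.687 -0.519  0.063 -0.023  0.102 -0.089] [0.104 0.094 0.092 0.006 0.006 0.007] 38.9667 [505.10072793  35.88112518 103.60932331] [  0.35 -48.51 -17.5   -0.06  -0.31  -0.07]
```

Call:
move_arm:
  rows:
    - {"tx": -0.02, "ty": 0.05, "tz": 0.015, "rx": 0, "ry": 0, "rz": 0, "grip": 0}
    - {"tx": 0, "ty": 0.05, "tz": 0.005, "rx": 0, "ry": 0, "rz": 0, "grip": 0}
    - {"tx": 0, "ty": 0, "tz": 0, "rx": 0, "ry": 0, "rz": 0, "grip": 0}
    - {"tx": 0, "ty": 0, "tz": 0, "rx": 0, "ry": 0, "rz": 0, "grip": 0}

```text
t: 39.3
eef_pos: [505.0, 35.7, 102.6]
tcp_rot: [-1.689, 0.0, 1.277]
ft_force: [-0.4, -0.5, -0.8]
opening: 0.12
```

```bash
python3 avg.py 20
```

```text
[ 0.47  -0.165 -0.073  0.006  0.043 -0.009] [0.111 0.097 0.091 0.007 0.006 0.008] 40.3 [504.94591081  35.70646827 102.60097889] [ 9.000e-02 -4.853e+01 -1.704e+01 -5.000e-02 -1.900e-01 -1.000e-02]
```

Balanced: the force on the hand is near zero. Releasing gently.

Call:
move_arm:
  rows:
    - {"tx": 0, "ty": 0, "tz": 0, "rx": 0, "ry": 0, "rz": 0, "grip": 6}
    - {"tx": 0, "ty": 0, "tz": 0, "rx": 0, "ry": 0, "rz": 0, "grip": 10}
    - {"tx": 0, "ty": 0, "tz": 0, "rx": 0, "ry": 0, "rz": 0, "grip": 12}
    - {"tx": 0, "ty": 0, "tz": 0, "rx": 0, "ry": 0, "rz": 0, "grip": 13}
    - {"tx": 0, "ty": 0, "tz": 0, "rx": 0, "ry": 0, "rz": 0, "grip": 14}
    - {"tx": 0, "ty": 0, "tz": 0, "rx": 0, "ry": 0, "rz": 0, "grip": 16}
    - {"tx": 0, "ty": 0, "tz": 0, "rx": 0, "ry": 0, "rz": 0, "grip": 20}
    - {"tx": 0, "ty": 0, "tz": 0, "rx": 0, "ry": 0, "rz": 0, "grip": 30}
    - {"tx": 0, "ty": 0, "tz": 0, "rx": 0, "ry": 0, "rz": 0, "grip": 40}
    - {"tx": 0, "ty": 0, "tz": 0, "rx": 0, "ry": 0, "rz": 0, "grip": 50}

```text
t: 41.13
eef_pos: [504.9, 35.7, 102.6]
tcp_rot: [-1.689, -0.0, 1.277]
ft_force: [-0.3, -0.7, 1.2]
opening: 0.356
```

Call:
move_arm:
  rows:
    - {"tx": 0, "ty": 0, "tz": 0, "rx": 0, "ry": 0, "rz": 0, "grip": 55}
    - {"tx": 0, "ty": 0, "tz": 0, "rx": 0, "ry": 0, "rz": 0, "grip": 60}
    - {"tx": 0, "ty": 0, "tz": 0, "rx": 0, "ry": 0, "rz": 0, "grip": 65}
    - {"tx": 0, "ty": 0, "tz": 0, "rx": 0, "ry": 0, "rz": 0, "grip": 70}
    - {"tx": 0, "ty": 0, "tz": 0, "rx": 0, "ry": 0, "rz": 0, "grip": 70}

```text
t: 41.55
eef_pos: [504.9, 35.7, 102.6]
tcp_rot: [-1.689, 0.0, 1.277]
ft_force: [0.4, 0.5, 0.1]
opening: 0.676
```

```bash
python3 chk.py 18
```

```text
top 94 pred [585.6  11.3] 227.4 top pts mean [583.1  12.  230. ] max z [237.6 239.4 240.8 241.2 241.6] along -1.8 lat -0.1
   rel seat fwd -2.3 left 0.1
pred rel 0.3 0.2 bow z 227.395699128685
t 41.65 pos [504.9  35.7 102.6] rpy [-1.689 -0.     1.277] F [-0.01 -0.83 -0.04] M [0.   0.07 0.06] open 0.696 q [-0.04  0.43  2.03 -0.05  0.57 -1.28]
shift cm [ 0.001 -0.002 -0.003] norm 0.0
```

View pics/side18.png

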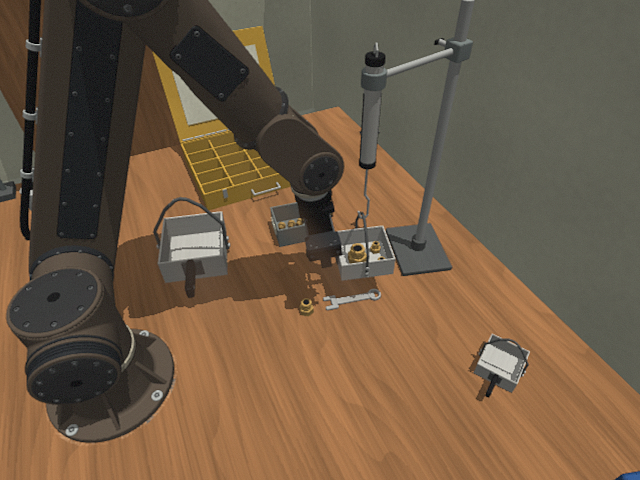

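Call:
move_arm:
  rows:
    - {"tx": 0, "ty": -0.03, "tz": 0.3, "rx": 0, "ry": 0, "rz": 0, "grip": 75}
    - {"tx": 0, "ty": -0.07, "tz": 0.6, "rx": 0, "ry": 0, "rz": 0, "grip": 75}
    - {"tx": 0, "ty": -0.1, "tz": 0.8, "rx": 0, "ry": 0, "rz": 0, "grip": 75}
    - {"tx": 0, "ty": -0.1, "tz": 0.8, "rx": 0, "ry": 0, "rz": 0, "grip": 75}
    - {"tx": 0, "ty": -0.1, "tz": 0.8, "rx": 0, "ry": 0, "rz": 0, "grip": 75}
    - {"tx": 0, "ty": -0.1, "tz": 0.8, "rx": 0, "ry": 0, "rz": 0, "grip": 75}
    - {"tx": 0, "ty": -0.1, "tz": 0.8, "rx": 0, "ry": 0, "rz": 0, "grip": 75}
    - {"tx": 0, "ty": -0.1, "tz": 0.8, "rx": 0, "ry": 0, "rz": 0, "grip": 75}
    - {"tx": 0, "ty": -0.1, "tz": 0.6, "rx": 0, "ry": 0, "rz": 0, "grip": 75}
    - {"tx": 0, "ty": 0, "tz": 0, "rx": 0, "ry": 0, "rz": 0, "grip": 75}

```text
t: 42.48
eef_pos: [442.9, 54.4, 103.2]
tcp_rot: [-1.689, 0.0, 1.278]
ft_force: [0.7, 0.4, -0.1]
opening: 0.75
```

Run:
```python
from bow import *
import go
Z=[]
for i in range(24):
    p,d=env.read_camera('side'); S=pts('side',d)
    q=S[205:300,330:400].reshape(-1,3)
    m=(abs(q[:,0]-585)<6)&(abs(q[:,1]-12)<10)&(q[:,2]>200)&(q[:,2]<245); a=q[m,2]
    r=S[230:250,335:395].reshape(-1,3); r=r[(r[:,2]>120)&(r[:,2]<150)&(r[:,0]>480)]
    Z.append([len(a),np.percentile(a,10) if len(a) else 0,r.mean(0)[0],r.mean(0)[1],r.mean(0)[2]])
print(np.array(Z)[::3].round(1)); go.d(env.state()['eef_pos'])
p,S,p1,T=shot('19')
cv2.imwrite('pics/19c.png',np.hstack([cv2.resize(p[180:300,280:410],None,fx=3,fy=3,interpolation=2),cv2.resize(p1[120:240,250:380],None,fx=3,fy=3,interpolation=2)]))
# rim level
q=T.reshape(-1,3); m=(abs(q[:,0]-580)<75)&(abs(q[:,1]-12)<75)&(q[:,2]>120)&(q[:,2]<155); q=q[m]
a=(q[:,:2]-seat)@fw; l=(q[:,:2]-seat)@lf
for n,k in(('front',a>50),('rear',a<-50),('left',l>48),('right',l<-48)): print(n,k.sum(),q[k,2].mean())
```

```text
[[ 30.  221.  595.1  35.9 129.1]
 [ 31.  221.4 594.8  36.5 129. ]
 [ 34.  221.2 594.7  36.5 129.1]
 [ 29.  221.7 594.3  37.  128.9]
 [ 30.  221.6 594.3  36.5 129.1]
 [ 33.  222.2 594.6  36.5 129.1]
 [ 28.  221.6 594.9  36.1 129.1]
 [ 32.  221.6 595.5  36.1 129. ]]
t 43.68 pos [444.2  54.1 103.1] rpy [-1.689  0.     1.277] F [0.76 0.38 0.13] M [ 0.03  0.1  -0.04] open 0.749 q [-0.01  0.36  2.16 -0.07  0.51 -1.22]
shift cm [0. 0. 0.] norm 0.0
front 74 133.1154034342309
rear 171 135.5506498561222
left 106 133.3112768855204
right 77 135.17557106610766
```

View pics/19c.png

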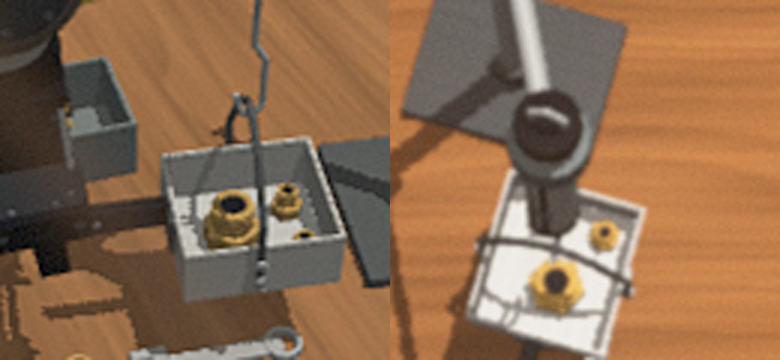

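Call:
move_arm:
  rows:
    - {"tx": 0, "ty": -0.1, "tz": 0.5, "rx": 0, "ry": 0, "rz": 0, "grip": 75}
    - {"tx": 0, "ty": -0.2, "tz": 0.8, "rx": 0, "ry": 0, "rz": 0, "grip": 75}
    - {"tx": 0, "ty": -0.5, "tz": 0.8, "rx": 0, "ry": 0, "rz": 0, "grip": 75}
    - {"tx": 0, "ty": -0.5, "tz": 0.4, "rx": 0, "ry": 0, "rz": 0, "grip": 75}
    - {"tx": 0, "ty": 0, "tz": 0, "rx": 0, "ry": 0, "rz": 0, "grip": 75}
    - {"tx": 0, "ty": 0, "tz": 0, "rx": 0, "ry": 0, "rz": 0, "grip": 75}

```text
t: 44.28
eef_pos: [419.0, 61.9, 113.6]
tcp_rot: [-1.69, -0.0, 1.278]
ft_force: [0.0, -1.0, 0.4]
opening: 0.749
```

Run:
```python
from bow import *
import go
Z=[]; I=[]
for i in range(36):
    p,d=env.read_camera('side'); S=pts('side',d); I.append(p[150:300,330:400].astype(int))
    r=S[230:250,335:395].reshape(-1,3); r=r[(r[:,2]>120)&(r[:,2]<150)&(r[:,0]>480)]
    Z.append(r.mean(0))
print(np.array(Z)[::4].round(1)); print([int((abs(I[k+6]-I[k]).max(-1)>40).sum()) for k in range(0,30,3)]); go.d(env.state()['eef_pos'])
p,S,p1,T=shot('20')
P0=cv2.imread('pics/side0.png').astype(int)
cv2.imwrite('pics/20c.png',np.hstack([cv2.resize(p[180:320,260:410],None,fx=2.6,fy=2.6,interpolation=2),cv2.resize(P0[180:320,260:410].astype(np.uint8),None,fx=2.6,fy=2.6,interpolation=2)]))
```

```text
[[594.7  36.2 129.1]
 [594.7  36.5 129. ]
 [594.4  36.4 129. ]
 [595.1  36.5 129. ]
 [595.9  36.  129. ]
 [595.2  36.3 129.1]
 [594.2  36.5 129.1]
 [594.   37.  129.1]
 [594.7  36.6 128.9]]
[0, 0, 0, 0, 0, 0, 0, 0, 0, 0]
t 46.08 pos [418.9  61.7 113. ] rpy [-1.689 -0.     1.277] F [-0.33  0.14  0.04] M [0.06 0.09 0.04] open 0.752 q [ 0.01  0.32  2.2  -0.07  0.51 -1.2 ]
shift cm [0. 0. 0.] norm 0.0
```

View pics/20c.png

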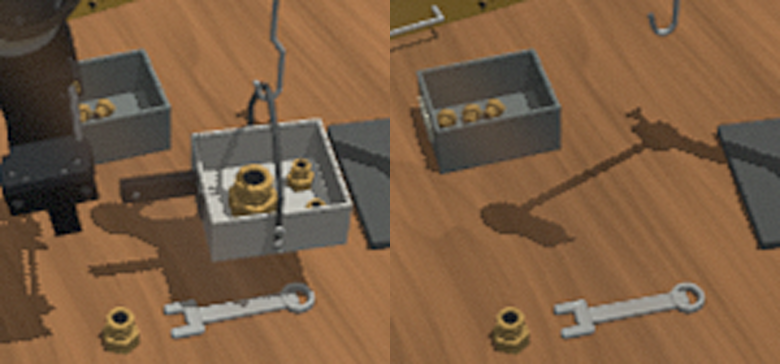

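The last picture shows the scoop hanging free and still, with all three fittings in it. The bin, wrench and spare are where they stood at the start.

```bash
python3 -c "
from h import *
print(env.job_done())"
```

```text
the job is handed in; nothing more can be done
None
```

The scoop hangs by its bow in the spring balance, and the job is handed in at about 46 s. No verdict was reported.

**Lift and lowering:** I lifted the scoop level by its grip, put the bow over the hook tip and lowered at about 20 mm/s. I stopped when the averaged vertical force on the hand was about zero (-0.07 N), which was at about 65 mm of dip by the hand's height. Then I opened the fingers slowly and drew the hand straight back.

**Last checks:**
- No changed pixels around the scoop in a 1.8 s series of pictures, and its measured height steady within 0.2 mm.
- Rim level to about 2 mm across, roughly 1–2°.
- All three fittings in the scoop; bin, wrench and spare look unmoved against the first picture.
- Hand clear of the scoop: the fingers were about 15 mm behind the end of the grip, and I then backed off about 25 mm more.

**What went wrong or disagreed:**
- **Fingertip position:** the camera depth showed the real fingertips about 12 mm behind the reported TCP. The text puts them 19 mm ahead, so I allowed about 31 mm.
- **First grasp:** because of this the first grasp held only the top edge of the grip. The scoop tipped about 15° nose-down on its front edge and went back down with nothing spilled. The second grasp was sound.
- **Centring in the hook:** a 2 mm shift forward pressed the bow against the shank with about 4.5 N, under the 10 N limit. I backed it off.
- **Weight:** hand force gave about 3.5 N lifted, while the dip implies about 3.3 N; the difference is within the sensor's noise and zero offset.

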